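# Close the press mould and load it with the hanging weight

### The arm

A 6-joint arm with a two-finger parallel gripper is mounted at the origin on a cart in front of the work surface, level with it; the furniture and walls round the work are solid. World frame = base frame: x ahead of the robot, y to its left, z up, the work surface at z = 0. Lengths are in mm, angles in rad, forces in N, time in s.
With the tool pointing down it reaches from about 275 to 1000 mm from the base axis. Payload 8.4 kg.
Tool frame: the origin (TCP) lies at the very end of the fingers, on their centre line; the grasp point (between the pads) lies 19 mm behind it; z points along the fingers, y is the line along which they close (so a half turn about z gives the same grasp; the last joint's range is limited). The gripper opens to 85 mm and grips with 20 to 120 N. Pads are 22 mm wide; open, the fingers measure 114 mm over their backs; the gripper's body (76 mm by 85 mm) begins 54 mm behind the grasp point. The pads swing forward as they close: fully open they stand 13 mm farther back than shut.
Start: joints at [-1.154, 0.353, 1.633, -0, 1.155, -0.002], TCP at [254.164, -570.989, 231.281] pointing down, gripper open.
Joint ranges: [-2.63, 2.63], [-0.92, 2.1], [0.06, 2.66], [-1.3, 4.44], [0, 2.69], [-3.02, 3.02]. Speed limits (rad/s): [2.22, 2.22, 2.79, 3.14, 3.14, 3.14].

### API

Orientations are given as [roll, pitch, yaw] about the fixed x, y, z axes, in that order (R = Rz(yaw) Ry(pitch) Rx(roll)).
In Python, from rig import telemetry, imaging, r gives the robot as it stands. The module is installed in compiled form; this text tells all that it offers.
- The arm moves only by the tool step_arm, never from a script. Its argument "moves" is a list of rows, each a list of 3 entries, a list of its own where there are three numbers: the turn, a rotation vector about the tool's x, y, z scaled (see below), then the shift along the tool's x, y, z scaled (see below), then the opening, from -1 (shut) to 1 (fully open). A call has 1 to 8 rows; each row is the pose to reach, as a shift and turn from the pose commanded when the call began, along the tool's axes at that moment; what a row does not reach only later rows make up. The controller multiplies each number of a shift by 200 mm and each number of a turn by 45 degrees. A row lasts 1/10 s, in which the tool goes at most 50 mm and 8.59 degrees, less where a joint would pass 70% of its speed; a pose out of reach is approached as far as the arm can. A call with a number of a shift or a turn outside -1 to 1 is refused whole. A call with a gripper value outside its range is refused whole. The fingers move at their own pace and stop on an object; "squeeze" is the grip in N (left out, the last holds). Time passes only in rows, so rows that repeat a pose let the fingers close. It gives the time, the measured TCP pose, the force, the opening and the grip force at its end, in the units of the state.
- telemetry.sense(): the state, without advancing time (a new reading comes with each control period).
- imaging.grab_frame(name): name is "scene" or "top" or "wrist"; returns the picture (420x560x3 uint8, red, green, blue); there is no depth.
- imaging.calibration(name): a dict with "fx", "fy", "cx", "cy" (pixels), "dist_coeffs" ([k1, k2, p1, p2, k3] as OpenCV has them; the pictures are not rectified), "cam_to_world" (4x4, takes a point from camera to world coordinates). Camera axes: x right, y up, looking along -z (the intrinsics and any distortion apply to the point x, -y, -z); pixel columns grow to the right and rows downward; lengths in mm; the calibration is good to about 2 mm. A picture is of the moment at which its call begins: read the wrist's pose just before it. calibration takes no time and is no camera call; for the wrist camera it gives the pose at the moment of the call.
- r.sign_off(): hands the job in; it is judged then, once.
Trained networks look in the newest picture that a camera, given by its name, has taken for a name from the list of things; names that differ only in an ending like _2 or _b are one class to them, and where a whole thing is asked for, a point or a joint stands for the part that bears it (a point fixed in the world has none). Each returns a list of dicts, best first, with "conf" (0 to 1); they miss things now and then, are a little off and sometimes report something else, mostly with a low value. They report only what shows in the picture. A call takes as long as a camera call.
- imaging.recognise(camera, name): "extent" ([left, top, width, height] in pixels, round what is visible of it).
- imaging.mark_of(camera, name): "xy" ([column, row] in pixels: a listed point, or the origin of a listed thing).
The state is a dict: "clock": time; "qpos": joint angles; "qvel": joint speeds; "joint_efforts": joint torques, N m; "eef_pos": TCP position; "tcp_rot": TCP orientation; "contact_force": force on the tool from outside, world axes, zero at the start; "wrist_torque": the same for the moment, N m; "opening": opening from 0.0 (shut) to 1.0 (fully open); "grasp_force": force on a finger pad.
Only numpy, scipy, OpenCV 4.12 (cv2) and the standard library are available. Lean on these libraries where they do the work, as an engineer would, in place of code of your own. Each camera call takes 0.05 s, during which the arm holds its last target. There are 200 camera calls.

### The job

Close the small two-part wooden mould in the lever press: set the loose top half on the bottom half so that it drops fully home over the two locating pins, swing the press arm over until its foot rests on the closed mould, then gently hang the iron weight by its handle in both hooks at the end of the arm, so that it hangs free and loads the press. Leave the mug and the sanding block where they are.

Things in the scene. Friction and masses are not known exactly. Their poses are not given: they have to be found in the camera images.
- press: Lever press fixed on the white table: grey base 90 x 156 x 12 mm carrying the bottom mould half (wooden block 60 x 84 x 24 mm, long side along y, round cavity on top). Origin on the table under the mould's centre, z up. At y = +65 to +107 mm two grey cheeks, 147 mm high, 73 mm wide over all, hold the arm's pivot (y = +80 mm). The arm, when down, points to -y.
- mould_seat (a point): Centre of the bottom half's top face, 36 mm above the table; axes as the press. On it stand two steel pins, 8 mm thick, 11 mm high, tips tapered: at x = 0, y = +30 mm and at x = +14, y = -30 mm. The top half is home when its origin is here, axes alike.
- top_half: Loose top half of the mould: plain wooden block 60 (x) x 84 (y) x 26 (z) mm with two 10.5 mm holes right through it, at x = 0, y = +30 mm and at x = +14, y = -30 mm, so it closes one way round only. Origin: centre of its underside. Starts lying flat on the table the right way up.
- press_arm (a joint): Angle of the press arm (rad): 0 = level, foot on the closed mould; grows as it lifts; 2.0 to 2.2 = thrown back past upright, where it starts and stays. Range -0.4 to 2.2. Light hinge (its own weight gives 0.3 N m, a little friction); swung forward past upright it falls by itself.
- lever_pivot (a point): On the hinge axis midway between the arm's two side bars, 125 mm above the table. Axes turn with the arm: x along the hinge, -y towards its hooks, z up when level. Bars 6 mm thick, 18 mm deep, centred at x = -26 and +26 mm, 148 mm long. The foot is a rubber roller, 20 mm thick, lying along x, lowest line at y = -80, z = -63 mm.
- lever_grip (a point): Middle of the arm's black side handle: round grip 14 mm thick along the arm's x, from 46 to 112 mm out from the arm's middle line on its +x side. This point is at x = +78, y = -102, z = 0 mm from the pivot. Axes as the arm's.
- hook_seat (a point): Midway between the two upturned hooks at the arm's end (y = -175, z = -1.5 mm from the pivot): where the handle bar's centre line comes to lie. Hooks: 8 mm steel rods at x = -26 and +26 mm, 44 mm free between them; the horns' tips are 28 mm higher than this point and up to 28 mm further out (-y). Axes as the arm's.
- weight: Iron weight, about 0.7 kg, standing upright: dark bar 100 (x) x 36 (y) x 26 (z) mm with a steel bail handle. Origin: centre of its underside. The bail is a 10 mm round rod in the x-z plane: uprights at x = -45 and +45 mm (80 mm free between), top bar along x, centre line at z = 100 mm, 69 mm free between bar and body.
- weight_handle (a point): Middle of the top bar of the weight's handle (100 mm above its underside), where it can be pinched from above; axes as the weight.
- mug: Cream plastic mug, 70 mm across, 62 mm high; bystander. Origin at its underside.
- sanding_block: Wooden sanding block 60 x 100 x 31 mm; bystander.

How it is judged:
By the outcome, as a careful person would: the job done as asked, in the order asked, and still so for the second after the job is handed in, with the robot touching nothing.
It also fails if it takes over 62 s, if anything falls off the work surface, if the arm or the gripper's body presses on something with over 40 N, if the wrist force passes 120 N, or if a joint passes its speed limit or range.

## Working session

There is one attempt and no reset: what is moved stays moved. The work goes in short steps, Python scripts to look and compute and a tool call to move; the robot and the scene stay as the last step left them, time stands still between calls to the robot, and variables do not carry over. Pictures are saved under pics/ and viewed, at most 10 in all, crops included, and the job is handed in when it is done.

Besides the shell and the picture viewer there is one more tool, called as name([rows], argument=value, ...), one row to a line, values as JSON. step_arm: Moves the arm, as the interface text tells. Its arguments: {"type":"object","properties":{"moves":{"type":"array"},"squeeze":{"type":"number"}},"required":["moves"]}

```bash
mkdir -p pics; cat > h.py <<'E'
import numpy as np, cv2
from scipy.spatial.transform import Rotation as R
from rig import telemetry, imaging, r
def ray(cam,uv,c=None):
    c=c or imaging.calibration(cam)
    K=np.array([[c['fx'],0,c['cx']],[0,c['fy'],c['cy']],[0,0,1.]])
    p=cv2.undistortPoints(np.array([[uv]],float),K,np.array(c['dist_coeffs'],float))[0,0]
    T=np.array(c['cam_to_world']); d=T[:3,:3]@np.array([p[0],-p[1],-1.]); return T[:3,3],d/np.linalg.norm(d)
def atz(cam,uv,z,c=None):
    o,d=ray(cam,uv,c); return o+d*(z-o[2])/d[2]
def tri(rays):
    A=sum(np.eye(3)-np.outer(d,d) for o,d in rays); b=sum((np.eye(3)-np.outer(d,d))@o for o,d in rays)
    x=np.linalg.solve(A,b); res=[np.linalg.norm((np.eye(3)-np.outer(d,d))@(x-o)) for o,d in rays]; return x,res
def proj(cam,P,c=None):
    c=c or imaging.calibration(cam)
    T=np.linalg.inv(np.array(c['cam_to_world'])); q=(T[:3,:3]@np.atleast_2d(P).T).T+T[:3,3]
    q=q*[1,-1,-1]
    K=np.array([[c['fx'],0,c['cx']],[0,c['fy'],c['cy']],[0,0,1.]])
    return cv2.projectPoints(q,np.zeros(3),np.zeros(3),K,np.array(c['dist_coeffs'],float))[0][:,0]
def save(cam,fn):
    im=imaging.grab_frame(cam); cv2.imwrite('pics/'+fn+'.png',im[:,:,::-1]); return im
E
python3 - <<'E'
from h import *
ims=[save(c,c+'0') for c in('scene','top')]
cv2.imwrite('pics/both.png',cv2.resize(np.vstack(ims),None,fx=.71,fy=.71)[:,:,::-1])
for c in('scene','top'):
    C=imaging.calibration(c); print(c,np.round(np.array(C['cam_to_world'])[:3],2).tolist(),C['fx'])
names=['press','mould_seat','top_half','press_arm','lever_pivot','lever_grip','hook_seat','weight','weight_handle','mug','sanding_block']
for n in names:
    m={}
    for c in('scene','top'):
        try:
            l=imaging.mark_of(c,n); m[c]=l[0]['xy'] if l else None
            print(n,c,[(np.round(a['xy'],1).tolist(),round(a['conf'],2)) for a in l[:2]])
        except Exception as e: print(n,c,e)
    if m.get('scene') is not None and m.get('top') is not None:
        x,res=tri([ray(c,m[c]) for c in m]); print('   ',x.round(1),np.round(res,1))
print(telemetry.sense())
E
```

```text
scene [[-0.62, 0.61, -0.5, -1.47], [-0.79, -0.47, 0.4, 254.37], [0.01, 0.64, 0.77, 983.8]] 518.6914929723512
top [[-0.03, 1.0, -0.08, 466.83], [-1.0, -0.03, -0.01, -223.28], [-0.01, 0.08, 1.0, 1076.6]] 506.39340920067247
press scene []
press top [([228.7, 241.8], 0.96)]
mould_seat scene [([256.7, 271.8], 0.89)]
mould_seat top [([229.3, 238.0], 0.75)]
    [ 521.4 -111.9   30.1] [1.2 1.2]
top_half scene [([331.2, 282.5], 0.46), ([235.2, 283.7], 0.23)]
top_half top [([289.5, 286.7], 0.85), ([229.4, 240.3], 0.32)]
    [ 414.7 -236.     0.7] [1.5 1.5]
press_arm scene it knows: hook_seat, lever_grip, lever_pivot, mould_seat, mug, press, sanding_block, top_half, weight, weight_handle
press_arm top it knows: hook_seat, lever_grip, lever_pivot, mould_seat, mug, press, sanding_block, top_half, weight, weight_handle
lever_pivot scene [([248.5, 275.5], 0.83)]
lever_pivot top [([188.8, 263.8], 0.77)]
    [467.3 -49.9 139.2] [2.6 2.6]
lever_grip scene [([196.9, 277.0], 0.69)]
lever_grip top [([124.4, 254.9], 0.98)]
    [484.5  49.4 206.3] [3.5 3.5]
hook_seat scene [([231.6, 283.2], 0.56), ([194.9,
[... 580 characters left out ...]
ck': 1.1, 'qpos': array([-1.15443315e+00,  3.52986727e-01,  1.63337182e+00,  2.37781930e-05,
        1.15519982e+00, -2.39961788e-03]), 'qvel': array([ 0.00161097,  0.00086449, -0.00065017,  0.00094644, -0.00045062,
        0.00049641]), 'joint_efforts': array([-1.53055800e-03, -6.05185175e+01, -3.42438877e+01, -7.73085890e-05,
        1.39018448e-03,  1.80567224e-05]), 'eef_pos': array([ 254.15915986, -571.01061919,  231.30134251]), 'tcp_rot': array([ 3.14155831e+00, -2.16720751e-05,  4.18753195e-01]), 'contact_force': array([-6.87105590e-01, -1.16603104e+00, -9.41382964e-05]), 'wrist_torque': array([ 0.00157758, -0.00250134, -0.02568023]), 'grasp_force': 0.0, 'opening': 0.9994548949630201}
```

View pics/scene0.png

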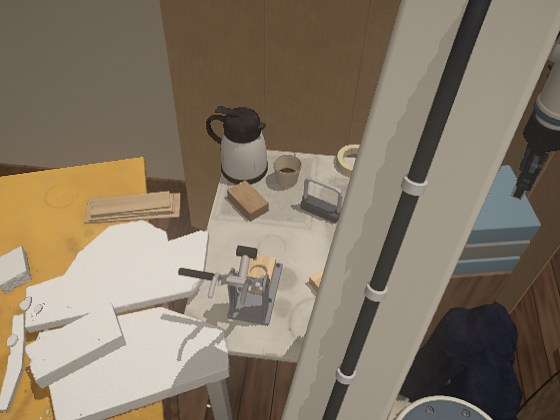

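View pics/top0.png

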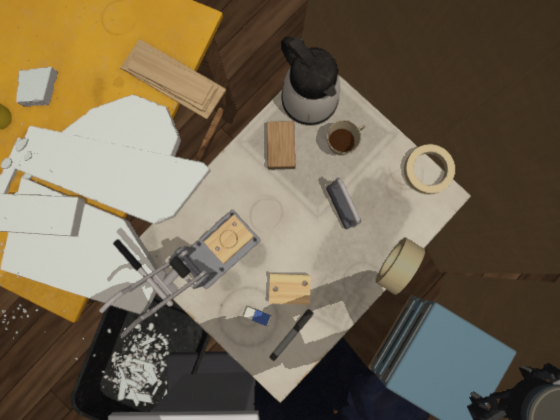

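The scene view (partly hidden by a post) shows the press at (255,280), weight (320,205) and mug (287,170). In the top view the press is at (225,240), the top half at (289,288), the weight at (343,203), the mug at (342,140) and the sanding block at (281,145).

```bash
python3 - <<'E'
from h import *
im=cv2.imread('pics/top0.png')
a=cv2.resize(im[265:315,255:325],(560,400),interpolation=cv2.INTER_CUBIC)
hsv=cv2.cvtColor(im,cv2.COLOR_BGR2HSV)
def seg(m,box,z,name):
    mm=np.zeros_like(m);x,y,w,h=box;mm[y:y+h,x:x+w]=m[y:y+h,x:x+w]
    n,l,s,c=cv2.connectedComponentsWithStats(mm); k=1+np.argmax(s[1:,4]); pts=np.argwhere(l==k)[:,::-1].astype(np.float32)
    P=np.array([atz('top',p,z,C)[:2] for p in cv2.convexHull(pts)[:,0]],np.float32)
    print(name,s[k].tolist(),cv2.minAreaRect(P))
C=imaging.calibration('top')
wood=((hsv[...,1]>70)&(hsv[...,0]>8)&(hsv[...,0]<25)&(hsv[...,2]>110)).astype(np.uint8)
seg(wood,(255,260,70,55),26,'top')
seg(wood,(200,205,60,60),36,'bot')
dark=((hsv[...,2]<105)&(hsv[...,1]<90)).astype(np.uint8)
seg(dark,(322,170,45,65),26,'weight')
b=cv2.resize(im[170:240,320:370],(400,560),interpolation=cv2.INTER_CUBIC)
cv2.imwrite('pics/crop.png',np.hstack([np.vstack([a,np.zeros((160,560,3),np.uint8)]),b])[:, :800] if 0 else cv2.resize(np.hstack([np.vstack([a,np.zeros((160,560,3),np.uint8)]),b]),(800,467)))
s=telemetry.sense(); W=np.array(imaging.calibration('wrist')['cam_to_world'])
T=np.eye(4);T[:3,:3]=R.from_euler('xyz',s['tcp_rot']).as_matrix();T[:3,3]=s['eef_pos']
print((np.linalg.inv(T)@W).round(2), imaging.calibration('wrist')['fx'], T.round(2))
E
```

```text
top [269, 274, 42, 31, 1210] ((412.3531494140625, -234.5063934326172), (84.61286163330078, 61.59564208984375), 88.27632141113281)
bot [204, 215, 50, 49, 1224] ((518.8261108398438, -111.07464599609375), (62.696956634521484, 84.15377807617188), 40.68452453613281)
weight [326, 179, 31, 50, 691] ((584.6183471679688, -345.1835632324219), (105.26610565185547, 31.464649200439453), 21.745168685913086)
[[   0.      0.96    0.3    76.63]
 [   1.     -0.      0.     -0.26]
 [   0.      0.3    -0.96 -142.04]
 [   0.      0.      0.      1.  ]] 355.68045424737517 [[ 9.1000e-01  4.1000e-01  0.0000e+00  2.5416e+02]
 [ 4.1000e-01 -9.1000e-01 -0.0000e+00 -5.7101e+02]
 [ 0.0000e+00  0.0000e+00 -1.0000e+00  2.3130e+02]
 [ 0.0000e+00  0.0000e+00  0.0000e+00  1.0000e+00]]
```

View pics/crop.png

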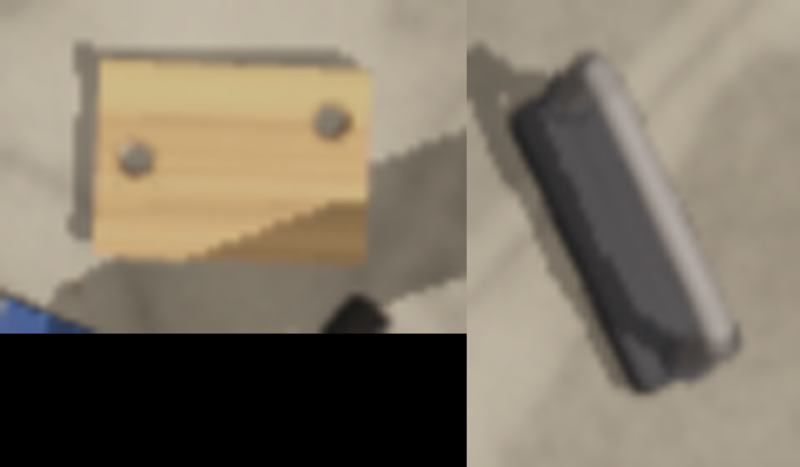

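Left in the crop is the top half, a hole at mid-width on the +y end (135,160) and an offset hole at (332,122), so its yaw is about -1.7°. Right is the weight, its bail along about 21°. Next I move toward the top half, turning so that the camera ends up on the side away from the press cheeks.

step_arm([
  [[0,0,1],[0.7,-0.61,0],1],
  [[0,0,1],[0.7,-0.61,0],1],
  [[0,0,1],[0.7,-0.61,0],1],
  [[0,0,1],[0.7,-0.61,0],1],
  [[0,0,1],[0.7,-0.61,0],1],
  [[0,0,1],[0.7,-0.61,0],1],
])

```text
clock: 1.7
eef_pos: [333.1, -401.5, 231.6]
tcp_rot: [3.141, -0.001, -0.37]
contact_force: [0.6, -0.3, 0.4]
opening: 1.003
grasp_force: 0.0
```

```bash
cat >> h.py <<'E'
def plan(p,yaw_deg,rp=(np.pi,0)):
    """scaled shift/turn from present pose to tool-down pose"""
    s=telemetry.sense(); R0=R.from_euler('xyz',s['tcp_rot']); R1=R.from_euler('xyz',[np.pi,0,np.radians(yaw_deg)])
    sh=R0.inv().apply(np.array(p)-s['eef_pos'])/200; tu=np.degrees((R0.inv()*R1).as_rotvec())/45
    print('t',round(s['clock'],2),'pos',s['eef_pos'].round(1),'rpy',np.degrees(s['tcp_rot']).round(2),'F',s['contact_force'].round(1),'op',round(s['opening'],3),'g',round(s['grasp_force'],1))
    print('turn',tu.round(3).tolist(),'shift',sh.round(4).tolist(),'rows',round(max(np.linalg.norm(sh)*4,np.linalg.norm(tu)*45/8.59),1))
E
python3 -c "
from h import *
plan([412,-234,180],-91.7); print(telemetry.sense()['qpos'].round(2))"
```

```text
t 1.7 pos [ 333.1 -401.5  231.6] rpy [ 1.7999e+02 -3.0000e-02 -2.1190e+01] F [ 0.6 -0.3  0.4] op 1.003 g 0.0
turn [-0.0, -0.001, 1.567] shift [0.0648, -0.9235, 0.2579] rows 8.2
[-0.88  0.19  1.85  0.    1.1   1.06]
```

step_arm([
  [[0,0,1],[0.065,-0.925,0.26],1],
  [[0,0,1],[0.065,-0.925,0.26],1],
  [[0,0,1],[0.065,-0.925,0.26],1],
  [[0,0,1],[0.065,-0.925,0.26],1],
  [[0,0,1],[0.065,-0.925,0.26],1],
  [[0,0,1],[0.065,-0.925,0.26],1],
])

```text
clock: 2.3
eef_pos: [411.2, -232.5, 178.7]
tcp_rot: [3.141, 0.001, -1.155]
contact_force: [0.3, -0.6, -0.2]
opening: 1.001
grasp_force: 0.0
```

step_arm([
  [[0,0,0.567],[0,0,0],1],
  [[0,0,0.567],[0,0,0],1],
  [[0,0,0.567],[0,0,0],1],
  [[0,0,0.567],[0,0,0],1],
])

```text
clock: 2.7
eef_pos: [411.0, -234.6, 179.4]
tcp_rot: [-3.141, -0.0, -1.599]
contact_force: [0.1, 0.2, -0.3]
opening: 1.0
grasp_force: 0.0
```

```bash
cat >> h.py <<'E'
def woodrect(im,c,z,near,rad=75,lo=(8,70,100),hi=(25,255,255)):
    hsv=cv2.cvtColor(im,cv2.COLOR_RGB2HSV); m=cv2.inRange(hsv,lo,hi)
    m=cv2.morphologyEx(m,cv2.MORPH_OPEN,np.ones((3,3)))
    n,l,s,ce=cv2.connectedComponentsWithStats(m); out=[]
    for k in range(1,n):
        if s[k,4]<300: continue
        pts=cv2.convexHull(np.argwhere(l==k)[:,::-1].astype(np.int32))[:,0]
        P=np.array([atz('wrist',p,z,c)[:2] for p in pts],np.float32); q=cv2.minAreaRect(P)
        if np.linalg.norm(np.array(q[0])-near)<rad: out.append((s[k].tolist(),np.round(q[0],1),np.round(q[1],1),round(q[2],2)))
    return out
E
python3 - <<'E'
from h import *
plan([412,-234,150],-91.7)
c=imaging.calibration('wrist'); im=save('wrist','w1')
for o in woodrect(im,c,26,(412,-234),150): print(o)
save('scene','s1')
E
```

```text
t 2.7 pos [ 411.  -234.6  179.4] rpy [-1.7999e+02 -1.0000e-02 -9.1640e+01] F [ 0.1  0.2 -0.3] op 1.0 g 0.0
turn [-0.0, -0.0, 0.001] shift [-0.003, -0.0049, 0.147] rows 0.6
([246, 135, 74, 100, 6807], array([ 410.8, -234.1]), array([87. , 60.5]), 86.4)
```

View pics/w1.png

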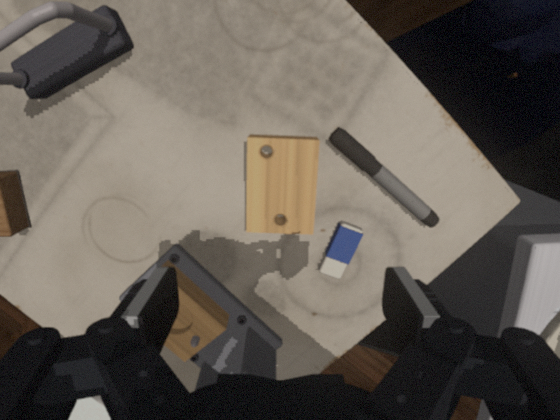

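The wrist view shows the top half at (282,185) with holes at (266,151) and (280,219), the weight at top left, and the press at bottom left behind the finger. The orientation is confirmed: the offset hole lies toward world +x and -y.

```bash
cat >> h.py <<'E'
def blobs(im,c,z,box,thr):
    x,y,w,h=box; g=cv2.cvtColor(im,cv2.COLOR_RGB2GRAY)[y:y+h,x:x+w]; hs=cv2.cvtColor(im,cv2.COLOR_RGB2HSV)[y:y+h,x:x+w,1]
    m=(hs<thr).astype(np.uint8); n,l,s,ce=cv2.connectedComponentsWithStats(m)
    return [(s[k].tolist(),(ce[k]+[x,y]).round(1).tolist(),atz('wrist',ce[k]+[x,y],z,c)[:2].round(1)) for k in range(1,n) if s[k,4]>15]
E
python3 - <<'E'
from h import *
c=imaging.calibration('wrist'); im=cv2.imread('pics/w1.png')[:,:,::-1].copy()
hs=cv2.cvtColor(im,cv2.COLOR_RGB2HSV)
print(hs[151,256:276].tolist())
print(hs[219,270:292,1].tolist(), hs[180,240:325:4,2].tolist())
for b in blobs(im,c,26,(252,142,62,90),85): print(b)
print(atz('wrist',(247,134.5),26,c).round(1),atz('wrist',(319,137),26,c).round(1))
E
```

```text
[[19, 94, 181], [19, 95, 180], [18, 101, 171], [16, 106, 157], [16, 105, 131], [17, 89, 114], [17, 62, 124], [18, 46, 132], [19, 43, 124], [17, 41, 124], [16, 45, 125], [19, 44, 122], [20, 40, 114], [18, 45, 114], [19, 47, 114], [18, 65, 114], [17, 94, 130], [17, 103, 151], [17, 105, 163], [17, 96, 173]]
[101, 103, 106, 111, 107, 115, 116, 112, 110, 115, 113, 108, 118, 118, 115, 103, 112, 102, 106, 103, 108, 102] [168, 129, 184, 183, 182, 182, 181, 170, 179, 178, 176, 177, 182, 180, 174, 171, 177, 183, 177, 174, 162, 164]
([9, 4, 11, 9, 72], [266.4, 149.8], array([ 422.3, -266. ]))
[ 437.9 -279.    26. ] [ 378.6 -275.6   26. ]
```

step_arm([
  [[0,0,0],[0.2,0,0.15],1],
  [[0,0,0],[0.2,0,0.15],1],
  [[0,0,0],[0.2,0,0.15],1],
])

```text
clock: 3.1
eef_pos: [409.3, -274.7, 148.7]
tcp_rot: [3.14, 0.001, -1.596]
contact_force: [-0.0, -0.2, 0.3]
opening: 1.002
grasp_force: 0.0
```

```bash
python3 - <<'E'
from h import *
c=imaging.calibration('wrist'); im=save('wrist','w2')
plan([411,-234,5],-91.7)
print(imaging.mark_of('wrist','top_half')[:2])
P=[]
for o in woodrect(im,c,26,(412,-234),50):
    print(o); x,y,w,h,_=o[0]
    for b in blobs(im,c,26,(x+6,y+6,w-12,h-14),85): print(b)
print(proj('wrist',[[410.9,-234,26],[410.9,-234,0]],c))
E
```

```text
t 3.15 pos [ 409.6 -274.4  149.2] rpy [ 1.7997e+02  4.0000e-02 -9.1450e+01] F [-0.   0.4  1.3] op 1.002 g 0.0
turn [0.001, 0.001, 0.006] shift [-0.2014, -0.0024, 0.7213] rows 3.0
[{'xy': [278.6, 233.0], 'conf': 0.89}]
([243, 186, 78, 106, 7571], array([ 410.6, -236.6]), array([90.2, 60.3]), 86.51)
([12, 10, 8, 5, 25], [264.4, 204.1], array([ 422.1, -268.1]))
[[279.93992865 244.09891681]
 [279.88358704 232.18001235]]
```

View pics/w2.png

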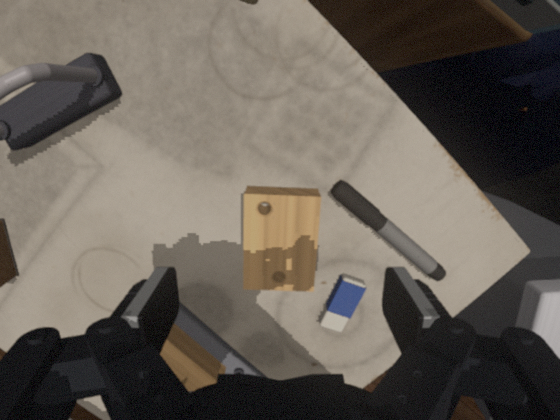

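The second wrist view shows the block at (282,240) with holes at (265,208) and (279,277). I'll use both views to triangulate.

```bash
python3 - <<'E'
from h import *
C=imaging.calibration('wrist'); Trel=np.array([[0,.9553,.2955,76.63],[1,0,0,-.26],[0,.2955,-.9553,-142.04],[0,0,0,1]])
s=telemetry.sense();T=np.eye(4);T[:3,:3]=R.from_euler('xyz',s['tcp_rot']).as_matrix();T[:3,3]=s['eef_pos']
Trel=np.linalg.inv(T)@np.array(C['cam_to_world'])
T1=np.eye(4);T1[:3,:3]=R.from_euler('xyz',np.radians([-179.99,-.01,-91.64])).as_matrix();T1[:3,3]=[411,-234.6,179.4]
c1=dict(C);c1['cam_to_world']=T1@Trel
c2=C
def corner(fn,p):
    g=cv2.cvtColor(cv2.imread(fn),cv2.COLOR_BGR2GRAY); return p
for a,b in [((266.4,151),(264.5,208)),((280,219),(279,277))]:
    print(tri([ray('wrist',a,c1),ray('wrist',b,c2)]), atz('wrist',a,26,c1)[:2].round(1),atz('wrist',b,26,c2)[:2].round(1))
for n,p,c in [('w1',[(248,136),(319,138),(316,233),(246,231)],c1),('w2',[(245,194),(320,196),(315,291),(243,289)],c2)]:
    Q=np.array([atz('wrist',q,26,c)[:2] for q in p]); print(n,Q.round(1).tolist(),Q.mean(0).round(1), 'w',np.linalg.norm(Q[0]-Q[1]).round(1),'l',np.linalg.norm(Q[0]-Q[3]).round(1),'yaw',(np.degrees(np.arctan2(*(Q[3]-Q[0])[::-1]))-90).round(2),(np.degrees(np.arctan2(*(Q[2]-Q[1])[::-1]))-90).round(2))
E
```

```text
(array([ 422.38664452, -265.71227736,   30.44613591]), [np.float64(0.380155689077265), np.float64(0.3801556890773102)]) [ 422.2 -265. ] [ 423.  -264.3]
(array([ 412.81110012, -207.34942862,   33.35858138]), [np.float64(0.29007363462105373), np.float64(0.29007363462110775)]) [ 412.6 -204.7] [ 413.2 -203.3]
w1 [[436.9, -277.9], [378.4, -274.6], [380.8, -190.5], [443.2, -194.3]] [ 409.8 -234.3] w 58.6 l 83.9 yaw -4.33 -1.67
w2 [[437.7, -276.1], [379.5, -273.0], [382.9, -189.0], [444.1, -192.5]] [ 411.1 -232.7] w 58.2 l 83.8 yaw -4.39 -2.32
```

```bash
python3 -c "
from h import *
plan([410.2,-244,4],-93.5)"
```

```text
t 3.2 pos [ 409.9 -274.2  149.6] rpy [-1.800e+02  1.000e-02 -9.145e+01] F [ 0.4 -0.8 -0.7] op 0.997 g 0.0
turn [-0.0, 0.0, 0.046] shift [-0.151, 0.0021, 0.7281] rows 3.0
```

step_arm([
  [[0,0,0.046],[-0.151,0.002,0.2],1],
  [[0,0,0.046],[-0.151,0.002,0.4],1],
  [[0,0,0.046],[-0.151,0.002,0.6],1],
  [[0,0,0.046],[-0.151,0.002,0.7],1],
  [[0,0,0.046],[-0.151,0.002,0.728],1],
  [[0,0,0.046],[-0.151,0.002,0.728],1],
])

```text
clock: 3.8
eef_pos: [410.4, -243.9, 3.9]
tcp_rot: [3.141, 0.0, -1.632]
contact_force: [-0.6, 0.4, 1.1]
opening: 0.999
grasp_force: 0.0
```

step_arm([
  [[0,0,0],[0,0,0],0.2],
  [[0,0,0],[0,0,0],0.0],
  [[0,0,0],[0,0,0],0.0],
  [[0,0,0],[0,0,0],0],
  [[0,0,0],[0,0,0],0],
  [[0,0,0],[0,0,0],0],
], squeeze=40)

```text
clock: 4.4
eef_pos: [411.2, -244.9, 5.3]
tcp_rot: [-3.139, -0.001, -1.633]
contact_force: [-1.1, 0.8, 7.0]
opening: 0.694
grasp_force: 42.3
```

step_arm([
  [[0,0,0],[0,0,-0.1],0],
  [[0,0,0],[0,0,-0.3],0],
  [[0,0,0],[0,0,-0.5],0],
  [[0,0,0],[0,0,-0.7],0],
  [[0,0,0],[0,0,-0.9],0],
  [[0,0,0],[0,0,-0.9],0],
])

```text
clock: 5.0
eef_pos: [413.2, -246.1, 189.8]
tcp_rot: [-3.132, -0.005, -1.633]
contact_force: [-0.3, 0.5, -1.5]
opening: 0.695
grasp_force: 44.9
```

```bash
python3 - <<'E'
from h import *
C=imaging.calibration('wrist')
s=telemetry.sense();T=np.eye(4);T[:3,:3]=R.from_euler('xyz',s['tcp_rot']).as_matrix();T[:3,3]=s['eef_pos']
print(s['eef_pos'],s['tcp_rot'],s['contact_force'],s['opening'],s['qpos'].round(2))
Trel=np.linalg.inv(T)@np.array(C['cam_to_world']); np.save('Trel.npy',Trel)
a=np.radians(40.7); X=np.array([np.cos(a),np.sin(a),0]);Y=np.array([-np.sin(a),np.cos(a),0]);S=np.array([519.5,-111.5,36])
Q=[S+X*i*30+Y*j*42 for i,j in((1,1),(1,-1),(-1,-1),(-1,1))]
for yaw in (-93.5,-70,-49):
  for p in ([400,-160,200],[400,-200,200],[420,-240,220],[575,-190,200],[560,-210,200],[600,-200,230]):
    T1=np.eye(4);T1[:3,:3]=R.from_euler('xyz',[np.pi,0,np.radians(yaw)]).as_matrix();T1[:3,3]=p
    c=dict(C);c['cam_to_world']=T1@Trel; print(yaw,p,proj('wrist',Q,c).round(0).tolist())
E
```

```text
[ 413.17749395 -246.12523913  189.84175737] [-3.13205907 -0.00492431 -1.63346137] [-0.32603998  0.52519586 -1.4646799 ] 0.6946294645758125 [-0.54  0.17  1.98  0.    0.98  2.66]
-93.5 [400, -160, 200] [[171.0, 289.0], [104.0, 231.0], [143.0, 188.0], [211.0, 250.0]]
-93.5 [400, -200, 200] [[177.0, 323.0], [113.0, 269.0], [150.0, 230.0], [216.0, 287.0]]
-93.5 [420, -240, 220] [[205.0, 341.0], [147.0, 294.0], [183.0, 258.0], [243.0, 310.0]]
-93.5 [575, -190, 200] [[349.0, 306.0], [291.0, 251.0], [339.0, 209.0], [395.0, 268.0]]
-93.5 [560, -210, 200] [[334.0, 324.0], [276.0, 271.0], [323.0, 230.0], [379.0, 287.0]]
-93.5 [600, -200, 230] [[366.0, 297.0], [315.0, 246.0], [359.0, 208.0], [410.0, 262.0]]
-70 [400, -160, 200] [[131.0, 240.0], [88.0, 158.0], [146.0, 132.0], [187.0, 219.0]]
-70 [400, -200, 200] [[122.0, 275.0], [80.0, 198.0], [136.0, 175.0], [176.0, 256.0]]
-70 [420, -240, 220] [[140.0, 303.0], [102.0, 235.0], [154.0, 215.0], [190.0, 286.0]]
-70 [575, -190, 200] [[293.0, 320.0], [262.0, 250.0], [323.0, 228.0], [349.0, 302.0]]
-70 [560, -210, 200] [[272.0, 332.0], [240.0, 263.0], [300.0, 242.0], [328.0, 314.0]]
-70 [600, -200, 230] [[310.0, 318.0], [283.0, 253.0], [338.0, 234.0], [361.0, 301.0]]
-49 [400, -160, 200] [[112.0, 184.0], [101.0, 87.0], [170.0, 86.0], [177.0, 184.0]]
-49 [400, -200, 200] [[90.0, 215.0], [77.0, 124.0], [143.0, 123.0], [152.0, 216.0]]
-49 [420, -240, 220] [[96.0, 249.0], [83.0, 168.0], [144.0, 168.0], [153.0, 250.0]]
-49 [575, -190, 200] [[241.0, 316.0], [238.0, 239.0], [303.0, 239.0], [301.0, 316.0]]
-49 [560, -210, 200] [[217.0, 320.0], [213.0, 244.0], [277.0, 245.0], [276.0, 321.0]]
-49 [600, -200, 230] [[256.0, 318.0], [254.0, 249.0], [313.0, 250.0], [310.0, 319.0]]
```

```bash
python3 -c "
from h import *
plan([405,-185,200],-49.3)"
```

```text
t 5.0 pos [ 413.2 -246.1  189.8] rpy [-179.45   -0.28  -93.59] F [-0.3  0.5 -1.5] op 0.695 g 44.9
turn [-0.009, -0.011, -0.984] shift [-0.3022, 0.0594, -0.0528] rows 5.2
```

step_arm([
  [[0,0,-0.984],[-0.3,0.06,-0.05],0],
  [[0,0,-0.984],[-0.3,0.06,-0.05],0],
  [[0,0,-0.984],[-0.3,0.06,-0.05],0],
  [[0,0,-0.984],[-0.3,0.06,-0.05],0],
  [[0,0,-0.984],[-0.3,0.06,-0.05],0],
  [[0,0,-0.984],[-0.3,0.06,-0.05],0],
  [[0,0,-0.984],[-0.3,0.06,-0.05],0],
  [[0,0,-0.984],[-0.3,0.06,-0.05],0],
])

```text
clock: 5.8
eef_pos: [401.9, -183.7, 193.7]
tcp_rot: [-3.142, -0.0, -0.864]
contact_force: [0.1, -0.2, -0.2]
opening: 0.69
grasp_force: 44.9
```

```bash
python3 - <<'E'
from h import *
c=imaging.calibration('wrist'); im=save('wrist','w3')
import json; json.dump(dict(c,cam_to_world=np.array(c['cam_to_world']).tolist(),dist_coeffs=list(map(float,c['dist_coeffs']))),open('c3.json','w'))
plan([460,-250,210],-49.3)
for o in woodrect(im,c,36,(519,-111),60): print(o)
for n in ('mould_seat','lever_pivot','lever_grip','top_half'): print(n,imaging.mark_of('wrist',n)[:2])
E
```

```text
t 5.85 pos [ 401.9 -183.7  193.7] rpy [-180.      0.    -49.47] F [ 0.9  0.1 -0.7] op 0.691 g 44.9
turn [-0.0, 0.0, -0.004] shift [0.4406, -0.0053, -0.0817] rows 1.8
([86, 114, 82, 97, 6730], array([ 515.2, -112.9]), array([67.2, 84.5]), 40.44)
mould_seat [{'xy': [125.1, 162.2], 'conf': 0.95}]
lever_pivot [{'xy': [90.2, 299.8], 'conf': 0.97}]
lever_grip []
top_half [{'xy': [281.5, 290.9], 'conf': 0.8}]
```

View pics/w3.png

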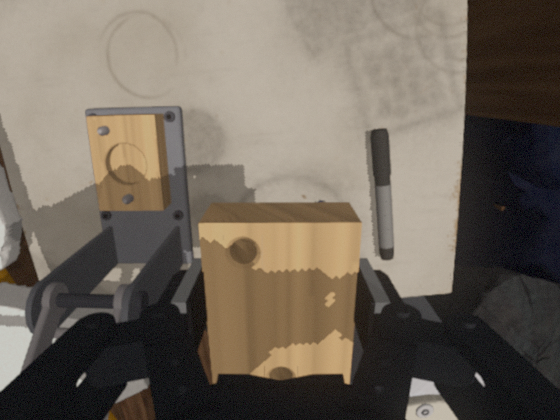

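The mould is clearly visible at (125,163), with pins at (104,131) and (127,199). The held block's holes are at (244,250) and (282,372), in matching order. I'll take one more view, then compare crops.

step_arm([
  [[0,0,0],[0.25,-0.1,0],0],
  [[0,0,0],[0.25,-0.1,0],0],
  [[0,0,0],[0.25,-0.1,0],0],
  [[0,0,0],[0.25,-0.1,0],0],
])

```text
clock: 6.45
eef_pos: [449.0, -208.2, 193.3]
tcp_rot: [3.141, 0.001, -0.861]
contact_force: [-1.1, -0.1, -0.8]
opening: 0.691
grasp_force: 44.9
```

```bash
python3 - <<'E'
from h import *
import json
c=imaging.calibration('wrist'); im=save('wrist','w4')
json.dump(dict(c,cam_to_world=np.array(c['cam_to_world']).tolist(),dist_coeffs=list(map(float,c['dist_coeffs']))),open('c4.json','w'))
s=telemetry.sense();print(s['eef_pos'],s['tcp_rot'])
a=np.radians(40.6); X=np.array([np.cos(a),np.sin(a),0]);Y=np.array([-np.sin(a),np.cos(a),0]);S=np.array([519,-111.5,36])
Q=[S+X*i*30+Y*j*42 for i,j in((1,1),(1,-1),(-1,-1),(-1,1))]
q=proj('wrist',Q,c); print(q.round(0).tolist())
m=q.mean(0).astype(int); print(m)
im3=cv2.imread('pics/w3.png')
A=cv2.resize(im3[105:220,80:180],(400,460),interpolation=cv2.INTER_CUBIC)
x0,y0=m[0]-50,m[1]-57; B=cv2.resize(im[y0:y0+115,x0:x0+100,::-1],(400,460),interpolation=cv2.INTER_CUBIC); print(x0,y0)
cv2.imwrite('pics/crop2.png',np.hstack([A,B]))
E
```

```text
[ 448.85111898 -208.12465036  193.42534834] [ 3.14112824e+00  1.08010447e-03 -8.60860816e-01]
[[126.0, 257.0], [114.0, 170.0], [181.0, 170.0], [189.0, 258.0]]
[152 213]
102 156
```

View pics/crop2.png

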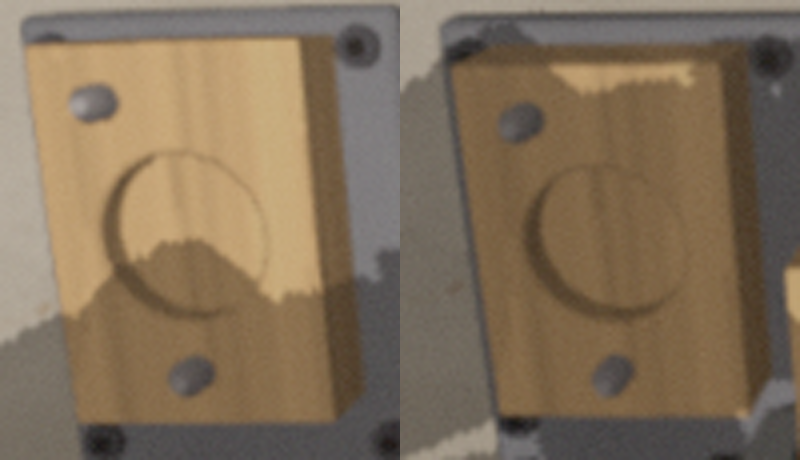

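Both crops show the mould's top face cleanly, left corners (27,44),(302,38),(335,422),(80,424) and right (455,65),(718,65),(748,413),(498,417). I'll fit the rectangles, and the block in the hand too.

```bash
cat > fit.py <<'E'
from h import *
import json
from scipy.optimize import least_squares
L=lambda n: json.load(open(n))
def fit(obs,loc,z,x0,free_z=False):
    # obs: list of (cfg,px); loc: local xy(z) ; returns x,y,yaw
    def f(v):
        a=v[2]; P=np.array(loc)@np.array([[np.cos(a),np.sin(a)],[-np.sin(a),np.cos(a)]])+v[:2]
        P=np.c_[P,np.full(len(P),v[3] if free_z else z)]
        return np.concatenate([(proj('wrist',P,c)-px).ravel() for c,px in obs])
    return least_squares(f,list(x0)+([z] if free_z else []))
if __name__=='__main__':
    A=(np.array([(27,44),(302,38),(335,422),(80,424)])+.5)/4-.5+[80,105]
    B=(np.array([(55,65),(318,65),(348,413),(98,417)])+.5)/4-.5+[102,156]
    loc=[(30,-42),(-30,-42),(-30,42),(30,42)]
    c3,c4=L('c3.json'),L('c4.json'); x0=(519,-111,.71)
    for nm,o,fz in(('A',[(c3,A)],0),('B',[(c4,B)],0),('AB',[(c3,A),(c4,B)],0),('ABz',[(c3,A),(c4,B)],1)):
        q=fit(o,loc,36,x0,fz); print(nm,q.x[:2].round(2),np.degrees(q.x[2]).round(2),q.x[3:],'rms',np.sqrt((q.fun**2).mean()).round(2))
    # block in hand, tool frame: camera pose Trel
    c=dict(c3);c['cam_to_world']=np.load('Trel.npy')
    # loc mapped: tool x=-block y, tool y=-block x
    hb=np.array([(244.5,250),(282,372)])
    cn=np.array([(203,222),(358,218)])
    for z in(-19,-21.5,-24):
        print(z,[atz('wrist',p,z,c)[:2].round(1).tolist() for p in list(hb)+list(cn)])
E
python3 fit.py
```

```text
A [ 517.22 -110.69] 40.4 [] rms 0.25
B [ 517.71 -110.25] 40.5 [] rms 0.63
AB [ 517.46 -110.48] 40.45 [] rms 0.55
ABz [ 517.62 -110.02] 40.46 [34.97677348] rms 0.53
-19 [[18.8, -14.2], [-39.5, 0.1], [30.0, -29.2], [31.5, 27.9]]
-21.5 [[19.9, -13.9], [-37.2, 0.1], [30.9, -28.6], [32.4, 27.4]]
-24 [[21.0, -13.6], [-34.8, 0.1], [31.8, -28.1], [33.3, 26.8]]
```

```bash
python3 -c "
from h import *
plan([524.4,-118.5,85],-49.55)"
```

```text
t 6.5 pos [ 448.9 -208.1  193.4] rpy [ 1.7997e+02  6.0000e-02 -4.9320e+01] F [ 0.6 -0.3 -1.4] op 0.69 g 44.9
turn [0.001, 0.001, 0.005] shift [-0.0931, -0.5788, 0.542] rows 3.2
```

step_arm([
  [[0,0,0.005],[-0.03,-0.2,0],0],
  [[0,0,0.005],[-0.06,-0.4,0.05],0],
  [[0,0,0.005],[-0.093,-0.579,0.1],0],
  [[0,0,0.005],[-0.093,-0.579,0.3],0],
  [[0,0,0.005],[-0.093,-0.579,0.5],0],
  [[0,0,0.005],[-0.093,-0.579,0.542],0],
  [[0,0,0.005],[-0.093,-0.579,0.542],0],
  [[0,0,0.005],[-0.093,-0.579,0.542],0],
])

```text
clock: 7.3
eef_pos: [526.1, -119.4, 86.8]
tcp_rot: [-3.141, -0.001, -0.865]
contact_force: [0.7, 0.3, -0.6]
opening: 0.693
grasp_force: 44.8
```

```bash
python3 - <<'E'
from h import *
plan([524.4,-118.5,60],-49.55)
im=save('wrist','w5'); cv2.imwrite('pics/w5s.png',cv2.resize(im[:,:,::-1],(800,600),interpolation=cv2.INTER_CUBIC))
plan([524.4,-118.5,60],-49.55)
E
```

```text
t 7.3 pos [ 526.1 -119.4   86.8] rpy [-1.7994e+02 -7.0000e-02 -4.9560e+01] F [ 0.7  0.3 -0.6] op 0.693 g 44.8
turn [-0.001, -0.002, -0.0] shift [-0.0091, 0.0039, 0.1341] rows 0.5
t 7.35 pos [ 526.6 -119.5   87.2] rpy [-1.799e+02 -1.300e-01 -4.956e+01] F [0.8 0.2 0.2] op 0.693 g 44.8
turn [-0.002, -0.003, -0.0] shift [-0.0111, 0.0054, 0.1361] rows 0.5
```

View pics/w5s.png

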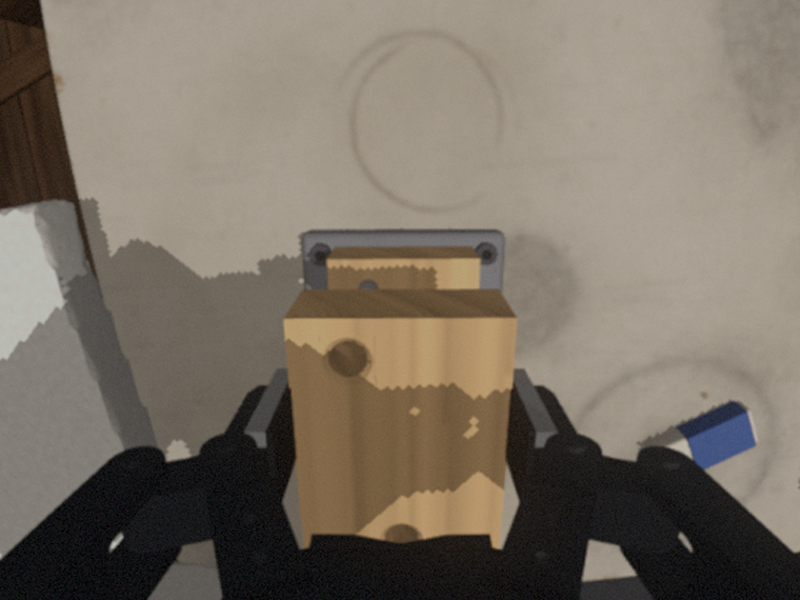

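The held block's front bottom edge is (301,291)–(504,291) and the mould's front top edge below it is (328,260)–(480,258), with the front pin at (368,287). Sideways they differ by about 0.8 mm, which agrees with the planned target. I'll check the longitudinal offset.

```bash
python3 - <<'E'
from h import *
c=imaging.calibration('wrist');c['cam_to_world']=np.load('Trel.npy')
k=lambda p:(np.array(p)+.5)*.7-.5
zt=87.0
for n,p,z in(('mouldL',(328,260),zt-36),('mouldR',(480,258),zt-36),('pin',(368,290),zt-46),('botL',(301,291),5.3),('botR',(504,291),5.3),('topL',(285,318),-20.7),('topR',(517,318),-20.7),('holeB',(348,357),-20.7),('holeA',(402,540),-20.7)):
    print(n,atz('wrist',k(p),z,c)[:2].round(1))
print(c['cx'],c['cy'])
plan([524.4,-118.5,60],-49.55)
E
```

```text
mouldL [ 28.4 -29. ]
mouldR [29.1 30.4]
pin [ 19.1 -12.9]
botL [ 29.7 -31. ]
botR [29.7 30.8]
topL [ 30.4 -30.2]
topR [30.4 29. ]
holeB [ 19.6 -14.4]
holeA [-41.2  -0.2]
280.09199658381806 204.65902906958718
t 7.35 pos [ 526.6 -119.5   87.2] rpy [-1.799e+02 -1.300e-01 -4.956e+01] F [0.8 0.2 0.2] op 0.693 g 44.8
turn [-0.002, -0.003, -0.0] shift [-0.0111, 0.0054, 0.1361] rows 0.5
```

step_arm([
  [[0,0,0],[-0.009,0.0052,0.05],0],
  [[0,0,0],[-0.009,0.0052,0.11],0],
  [[0,0,0],[-0.009,0.0052,0.15],0],
  [[0,0,0],[-0.009,0.0052,0.165],0],
  [[0,0,0],[-0.009,0.0052,0.175],0],
  [[0,0,0],[-0.009,0.0052,0.185],0],
])

```text
clock: 7.95
eef_pos: [523.6, -118.3, 48.1]
tcp_rot: [3.142, 0.0, -0.865]
contact_force: [-0.1, -0.1, -1.6]
opening: 0.69
grasp_force: 44.9
```

```bash
python3 -c "
from h import *
plan([524.4,-118.5,41],-49.55)"
```

```text
t 7.95 pos [ 523.6 -118.3   48.1] rpy [180.     0.   -49.53] F [-0.1 -0.1 -1.6] op 0.69 g 44.9
turn [0.0, 0.0, 0.0] shift [0.0034, -0.0025, 0.0354] rows 0.1
```

step_arm([
  [[0,0,0],[0,0,0.01],0],
  [[0,0,0],[0,0,0.02],0],
  [[0,0,0],[0,0,0.028],0],
  [[0,0,0],[0,0,0.034],0],
  [[0,0,0],[0,0,0.034],0],
])

```text
clock: 8.45
eef_pos: [523.5, -118.3, 41.5]
tcp_rot: [-3.142, 0.0, -0.865]
contact_force: [-0.1, -1.5, -2.1]
opening: 0.691
grasp_force: 44.9
```

step_arm([
  [[0,0,0],[0,0,0.005],0],
  [[0,0,0],[0,0,0.01],0],
  [[0,0,0],[0,0,0.01],0],
])

```text
clock: 8.75
eef_pos: [523.6, -118.3, 41.2]
tcp_rot: [-3.141, -0.0, -0.865]
contact_force: [-8.3, 0.9, 24.2]
opening: 0.691
grasp_force: 47.8
```

step_arm([
  [[0,0,0],[0,0,-0.008],0],
  [[0,0,0],[0,0,-0.008],0.5],
  [[0,0,0],[0,0,-0.008],0.8],
  [[0,0,0],[0,0,-0.008],1],
  [[0,0,0],[0,0,-0.008],1],
  [[0,0,0],[0,0,-0.1],1],
  [[0,0,0],[0,0,-0.3],1],
  [[0,0,0],[0,0,-0.5],1],
])

```text
clock: 9.55
eef_pos: [522.7, -118.1, 139.8]
tcp_rot: [3.14, 0.002, -0.865]
contact_force: [0.6, -0.1, 0.5]
opening: 1.0
grasp_force: 0.0
```

step_arm([
  [[0,0,0],[0.2,0,-0.2],1],
  [[0,0,0],[0.4,0,-0.5],1],
  [[0,0,0],[0.5,0,-0.8],1],
  [[0,0,0],[0.5,0,-0.8],1],
  [[0,0,0],[0.5,0,-0.8],1],
])

```text
clock: 10.05
eef_pos: [592.0, -196.7, 305.4]
tcp_rot: [-3.137, -0.009, -0.866]
contact_force: [0.6, 0.3, -0.7]
opening: 1.002
grasp_force: 0.0
```

```bash
python3 - <<'E'
from h import *
s=telemetry.sense(); c=imaging.calibration('wrist'); im=save('wrist','w6')
print(s['clock'],s['eef_pos'].round(1),s['tcp_rot'].round(3),s['qpos'].round(2))
a=np.radians(40.45); X=np.array([np.cos(a),np.sin(a),0]);Y=np.array([-np.sin(a),np.cos(a),0]);S=np.array([517.5,-110.4,0])
for z in(62,36):
    print(z,proj('wrist',[S+X*i*30+Y*j*42+[0,0,z] for i,j in((1,-1),(-1,-1),(-1,1),(1,1))],c).round(1).tolist())
for o in woodrect(im,c,62,(517,-110),60): print(o)
for cam in('wrist','scene','top'):
    if cam!='wrist': save(cam,cam+'6')
    for n in ('lever_grip','lever_pivot','hook_seat'): print(cam,n,[(np.round(q['xy'],1).tolist(),round(q['conf'],2)) for q in imaging.mark_of(cam,n)[:2]])
cv2.imwrite('pics/w6s.png',im[:,:,::-1])
E
```

```text
10.05 [ 592.  -196.7  305.4] [-3.137 -0.009 -0.866] [-0.32  0.29  1.56 -0.    1.29  2.11]
62 [[256.7, 229.6], [308.4, 229.7], [306.8, 293.4], [258.1, 293.3]]
36 [[258.1, 222.1], [306.9, 222.1], [305.5, 282.9], [259.4, 282.9]]
([256, 217, 52, 78, 3901], array([ 522.6, -115.6]), array([ 61.4, 100.4]), 40.54)
wrist lever_grip [([395.5, 57.5], 0.46)]
wrist lever_pivot [([282.3, 356.4], 0.84)]
wrist hook_seat []
scene lever_grip [([197.4, 275.1], 0.71)]
scene lever_pivot []
scene hook_seat [([231.3, 282.0], 0.71)]
top lever_grip []
top lever_pivot [([187.3, 264.8], 0.88)]
top hook_seat []
```

View pics/w6s.png

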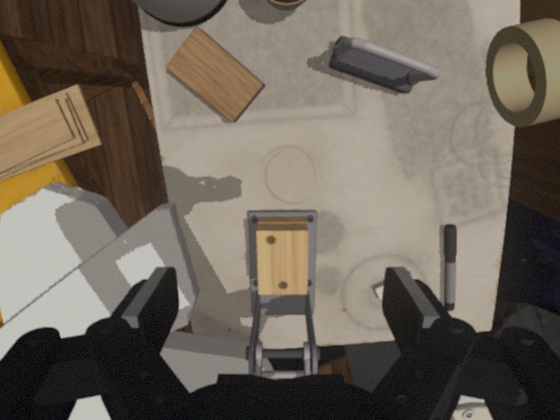

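The top half is flush on the mould, its outline at (256–308, 229–294), exactly where the z = 62 projection puts it, and contact came at the seated height. The tape, weight, mug and sanding block are untouched. Next is the lever; both hook and grip triangulations give an angle of about 2.2.

```bash
python3 - <<'E'
from h import *
a=np.radians(40.45); X=np.array([np.cos(a),np.sin(a),0]);Y=np.array([-np.sin(a),np.cos(a),0]);PV=np.array([517.5,-110.4,125])+80*Y
c=imaging.calibration('wrist')
print('pivot',PV,proj('wrist',[PV],c),proj('top',[PV]))
for th in(2.0,2.1,2.2):
    u=-np.cos(th)*Y+np.array([0,0,np.sin(th)]); n=np.sin(th)*Y+np.array([0,0,np.cos(th)])
    G=PV+78*X+102*u; H=PV+175*u-1.5*n
    print(th,G.round(1),H.round(1),'scene',proj('scene',[G,H]).round(1).tolist(),'top',proj('top',[G,H]).round(1).tolist())
plan([499.7,58.5,300],40.45)
E
```

```text
pivot [465.59726226 -49.52220589 125.        ] [[280.37195887 351.30426237]] [[190.99668488 265.62177035]]
2.0 [497.4  33.4 217.7] [419.2   4.9 284.8] scene [[198.0, 263.6], [234.2, 262.7]] top [[133.0, 248.4], [138.7, 296.6]]
2.1 [491.5  40.3 213. ] [409.1  16.7 276.8] scene [[196.8, 269.2], [232.1, 273.2]] top [[129.9, 252.0], [132.8, 302.8]]
2.2 [486.   46.8 207.5] [399.6  27.9 267.4] scene [[195.7, 274.9], [230.1, 283.9]] top [[127.2, 255.3], [127.7, 308.4]]
t 10.65 pos [ 588.3 -194.2  299.2] rpy [ 1.7998e+02  2.0000e-02 -4.9520e+01] F [-0.7  0.5  0.7] op 1.003 g 0.0
turn [-0.0, 0.001, -1.999] shift [-1.2487, -0.4832, -0.0038] rows 10.5
```

step_arm([
  [[0,0,-1],[-0.62,-0.24,-0.1],1],
  [[0,0,-1],[-0.62,-0.24,-0.1],1],
  [[0,0,-1],[-0.62,-0.24,-0.1],1],
  [[0,0,-1],[-0.62,-0.24,-0.1],1],
  [[0,0,-1],[-0.62,-0.24,-0.1],1],
  [[0,0,-1],[-0.62,-0.24,-0.1],1],
])

```text
clock: 11.25
eef_pos: [544.4, -68.4, 319.7]
tcp_rot: [3.142, -0.0, -0.073]
contact_force: [-0.1, -0.3, -0.3]
opening: 1.002
grasp_force: 0.0
```

```bash
python3 -c "
from h import *
plan([499.7,58.5,300],40.45)"
```

```text
t 11.25 pos [544.4 -68.4 319.7] rpy [ 1.7999e+02 -3.0000e-02 -4.1700e+00] F [-0.1 -0.3 -0.3] op 1.002 g 0.0
turn [0.0, -0.0, -0.992] shift [-0.269, -0.6165, 0.0984] rows 5.2
```

step_arm([
  [[0,0,-0.992],[-0.269,-0.617,0],1],
  [[0,0,-0.992],[-0.269,-0.617,0],1],
  [[0,0,-0.992],[-0.269,-0.617,0],1],
  [[0,0,-0.992],[-0.269,-0.617,0.1],1],
  [[0,0,-0.992],[-0.269,-0.617,0.1],1],
  [[0,0,-0.992],[-0.269,-0.617,0.1],1],
  [[0,0,-0.992],[-0.269,-0.617,0.1],1],
  [[0,0,-0.992],[-0.269,-0.617,0.1],1],
])

```text
clock: 12.05
eef_pos: [500.9, 58.2, 299.8]
tcp_rot: [3.141, -0.001, 0.696]
contact_force: [-0.3, 0.1, 0.8]
opening: 0.999
grasp_force: 0.0
```

```bash
python3 - <<'E'
from h import *
im=save('wrist','w7'); c=imaging.calibration('wrist')
plan([499.7,58.5,188.5],40.45)
a=np.radians(40.45); X=np.array([np.cos(a),np.sin(a),0]);Y=np.array([-np.sin(a),np.cos(a),0]);PV=np.array([517.5,-110.4,125])+80*Y
th=2.2;u=-np.cos(th)*Y+np.array([0,0,np.sin(th)])
print(proj('wrist',[PV+x*X+102*u for x in(46,78,112)],c).round(1).tolist(), imaging.mark_of('wrist','lever_grip')[:2], imaging.recognise('wrist','lever_grip')[:1])
E
```

```text
t 12.1 pos [500.9  58.2 299.9] rpy [ 1.7998e+02 -3.0000e-02  3.9920e+01] F [ 0.4  0.1 -0.4] op 1.004 g 0.0
turn [0.0, -0.001, -0.012] shift [-0.0038, -0.0052, 0.5568] rows 2.2
[[279.5, 275.4], [279.1, 235.2], [278.6, 188.8]] [{'xy': [277.6, 235.4], 'conf': 0.83}] [{'extent': [163.1, 187.9, 204.0, 189.9], 'conf': 0.61}]
```

View pics/w7.png

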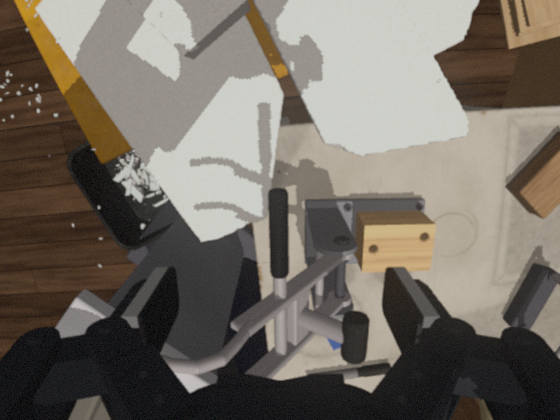

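The black grip runs (278,190) to (279,277), within a pixel of the prediction for 2.2 rad. I'll descend and pinch it lightly.

step_arm([
  [[0,0,-0.012],[-0.004,-0.005,0.2],1],
  [[0,0,-0.012],[-0.004,-0.005,0.4],1],
  [[0,0,-0.012],[-0.004,-0.005,0.52],1],
  [[0,0,-0.012],[-0.004,-0.005,0.557],1],
  [[0,0,-0.012],[-0.004,-0.005,0.557],1],
])

```text
clock: 12.7
eef_pos: [499.1, 58.5, 187.6]
tcp_rot: [-3.141, 0.001, 0.709]
contact_force: [-0.4, -0.0, 0.6]
opening: 1.005
grasp_force: 0.0
```

step_arm([
  [[0,0,0],[0,0,0],0],
  [[0,0,0],[0,0,0],-0.5],
  [[0,0,0],[0,0,0],-0.8],
  [[0,0,0],[0,0,0],-0.8],
  [[0,0,0],[0,0,0],-0.8],
  [[0,0,0],[0,0,0],-0.8],
], squeeze=25)

```text
clock: 13.3
eef_pos: [499.4, 58.8, 188.6]
tcp_rot: [3.142, -0.001, 0.709]
contact_force: [-2.2, -0.0, 4.6]
opening: 0.153
grasp_force: 24.8
```

```bash
python3 - <<'E'
from h import *
plan([499.7,58.5,188.5],40.45)
# arc in tool axes (tool x=press x, tool y=-press y, tool z=down), from th0=2.2
for th in np.arange(2.2,-0.01,-0.1):
    y=102*(-np.cos(th)+np.cos(2.2)); z=102*(np.sin(th)-np.sin(2.2))
    print(round(th,2),round(-y/200,3),round(-z/200,3))
E
```

```text
t 13.3 pos [499.4  58.8 188.6] rpy [ 1.800e+02 -3.000e-02  4.064e+01] F [-2.2 -0.   4.6] op 0.153 g 24.8
turn [0.0, -0.001, 0.004] shift [0.0001, 0.002, 0.0003] rows 0.0
2.2 -0.0 -0.0
2.1 0.043 -0.028
2.0 0.088 -0.051
1.9 0.135 -0.07
1.8 0.184 -0.084
1.7 0.234 -0.093
1.6 0.285 -0.097
1.5 0.336 -0.096
1.4 0.387 -0.09
1.3 0.437 -0.079
1.2 0.485 -0.063
1.1 0.531 -0.042
1.0 0.576 -0.017
0.9 0.617 0.013
0.8 0.655 0.046
0.7 0.69 0.084
0.6 0.721 0.124
0.5 0.748 0.168
0.4 0.77 0.214
0.3 0.787 0.262
0.2 0.8 0.311
0.1 0.808 0.361
-0.0 0.81 0.412
```

step_arm([
  [[0,0,0],[0,0.043,-0.028],-0.8],
  [[0,0,0],[0,0.088,-0.051],-0.8],
  [[0,0,0],[0,0.135,-0.07],-0.8],
  [[0,0,0],[0,0.184,-0.084],-0.8],
  [[0,0,0],[0,0.234,-0.093],-0.8],
  [[0,0,0],[0,0.285,-0.097],-0.8],
  [[0,0,0],[0,0.336,-0.096],-0.8],
  [[0,0,0],[0,0.387,-0.09],-0.8],
])

```text
clock: 14.1
eef_pos: [550.3, -0.5, 206.0]
tcp_rot: [-3.141, -0.0, 0.709]
contact_force: [-0.6, 4.1, 3.5]
opening: 0.156
grasp_force: 25.8
```

step_arm([
  [[0,0,0],[0,0.05,0.011],-0.8],
  [[0,0,0],[0,0.098,0.027],-0.8],
  [[0,0,0],[0,0.144,0.048],-0.8],
  [[0,0,0],[0,0.189,0.073],-0.8],
  [[0,0,0],[0,0.23,0.103],-0.8],
  [[0,0,0],[0,0.268,0.136],-0.8],
  [[0,0,0],[0,0.303,0.174],-0.8],
  [[0,0,0],[0,0.334,0.214],-0.8],
])

```text
clock: 14.9
eef_pos: [593.6, -51.2, 162.5]
tcp_rot: [-3.142, 0.0, 0.709]
contact_force: [1.3, 1.0, 1.1]
opening: 0.149
grasp_force: 25.4
```

```bash
cat > th.py <<'E'
from h import *
s=telemetry.sense(); a=np.radians(40.45); X=np.array([np.cos(a),np.sin(a),0]);Y=np.array([-np.sin(a),np.cos(a),0]);PV=np.array([517.5,-110.4,125])+80*Y
d=s['eef_pos']+[0,0,19]-PV; y=d@Y; print('x',(d@X).round(1),'y',y.round(1),'z',d[2].round(1),'r',np.hypot(y,d[2]).round(1),'th',np.arctan2(d[2],-y).round(3),'F',s['contact_force'].round(1),s['opening'],s['grasp_force'],s['clock'])
E
python3 th.py
```

```text
x 96.3 y -84.3 z 56.5 r 101.5 th 0.59 F [1.3 1.  1.1] 0.14883727890874046 25.39345532655716 14.9
```

Excellent tracking. I'll continue to level.

step_arm([
  [[0,0,0],[0,0.027,0.044],-0.8],
  [[0,0,0],[0,0.049,0.09],-0.8],
  [[0,0,0],[0,0.066,0.138],-0.8],
  [[0,0,0],[0,0.079,0.187],-0.8],
  [[0,0,0],[0,0.086,0.227],-0.8],
  [[0,0,0],[0,0.088,0.262],-0.8],
  [[0,0,0],[0,0.089,0.284],-0.8],
  [[0,0,0],[0,0.089,0.284],-0.8],
])

```text
clock: 15.7
eef_pos: [604.6, -64.3, 105.7]
tcp_rot: [-3.141, 0.001, 0.71]
contact_force: [1.7, -0.5, -3.0]
opening: 0.15
grasp_force: 25.6
```

```bash
python3 th.py
```

```text
x 96.2 y -101.5 z -0.3 r 101.5 th -0.003 F [ 1.7 -0.5 -3. ] 0.15028457188062624 25.626264810562134 15.7
```

step_arm([
  [[0,0,0],[0,0,0.008],-0.8],
  [[0,0,0],[0,0,0.008],-0.8],
])

```text
clock: 15.9
eef_pos: [604.7, -64.3, 105.0]
tcp_rot: [-3.142, 0.0, 0.71]
contact_force: [-0.0, -1.4, -2.8]
opening: 0.151
grasp_force: 25.7
```

step_arm([
  [[0,0,0],[0,0,0],-0.3],
  [[0,0,0],[0,0,0],-0.1],
  [[0,0,0],[0,0,0],-0.1],
  [[0,0,0],[0,0,-0.2],-0.1],
  [[0,0,0],[0,0,-0.5],-0.1],
  [[0,0,0],[0,0,-0.8],-0.1],
  [[0,0,0],[0,0,-1],0],
  [[0,0,0],[0,0,-1],0],
])

```text
clock: 16.7
eef_pos: [607.5, -64.5, 311.9]
tcp_rot: [3.134, -0.007, 0.709]
contact_force: [0.2, 0.0, 0.3]
opening: 0.501
grasp_force: 0.0
```

```bash
python3 - <<'E'
from h import *
a=np.radians(40.45); X=np.array([np.cos(a),np.sin(a),0]);Y=np.array([-np.sin(a),np.cos(a),0]);PV=np.array([517.5,-110.4,125])+80*Y
G=PV+78*X-102*Y; H=PV-175*Y-[0,0,1.5]; print('G',G.round(1),'H',H.round(1))
for cam in('wrist','scene','top'):
    save(cam,cam+'8'); 
    print(cam,proj(cam,[G,H]).round(1).tolist())
    for n in ('lever_grip','hook_seat','weight','weight_handle'): print(cam,n,[(np.round(q['xy'],1).tolist(),round(q['conf'],2)) for q in imaging.mark_of(cam,n)[:2]])
plan([586,-350,200],22-90)
E
```

```text
G [591.1 -76.5 125. ] H [ 579.1 -182.7  123.5]
wrist [[277.7, 200.7], [348.0, 272.7]]
wrist lever_grip [([279.2, 201.0], 0.58)]
wrist hook_seat []
wrist weight [([411.5, 293.6], 0.73)]
wrist weight_handle []
scene [[223.0, 233.3], [266.7, 213.6]]
scene lever_grip []
scene hook_seat []
scene weight []
scene weight_handle []
top [[204.3, 199.0], [260.3, 203.8]]
top lever_grip [([202.4, 198.4], 0.68)]
top hook_seat [([259.6, 200.4], 0.74), ([204.2, 198.6], 0.4)]
top weight [([342.9, 205.8], 0.84), ([190.8, 267.0], 0.5)]
top weight_handle [([350.9, 196.3], 0.68)]
t 17.45 pos [604.8 -64.3 304.7] rpy [-1.7999e+02  1.0000e-02  4.0650e+01] F [-0.2 -0.6 -0.6] op 0.503 g 0.0
turn [0.0, 0.0, 2.414] shift [-1.0019, 1.0228, 0.5235] rows 12.6
```

The lever is down: grip and hooks are seen within 1–3 px of the predictions for 0 rad. Now the weight.

```bash
python3 -c "
from h import *
plan([596,-208,290],31)
plan([582,-352,225],21.7)"
```

```text
t 17.45 pos [604.8 -64.3 304.7] rpy [-1.7999e+02  1.0000e-02  4.0650e+01] F [-0.2 -0.6 -0.6] op 0.503 g 0.0
turn [-0.0, 0.0, 0.214] shift [-0.5016, 0.5166, 0.0735] rows 2.9
t 17.45 pos [604.8 -64.3 304.7] rpy [-1.7999e+02  1.0000e-02  4.0650e+01] F [-0.2 -0.6 -0.6] op 0.503 g 0.0
turn [-0.0, 0.0, 0.421] shift [-1.0236, 1.0173, 0.3985] rows 6.0
```

step_arm([
  [[0,0,0.42],[-1,1,0.07],0.2],
  [[0,0,0.42],[-1,1,0.07],0.2],
  [[0,0,0.42],[-1,1,0.07],0.2],
  [[0,0,0.42],[-1,1,0.2],0.2],
  [[0,0,0.42],[-1,1,0.4],0.2],
  [[0,0,0.42],[-1,1,0.4],0.2],
  [[0,0,0.42],[-1,1,0.4],0.2],
])

```text
clock: 18.15
eef_pos: [580.6, -349.7, 220.5]
tcp_rot: [-3.138, 0.004, 0.376]
contact_force: [-0.2, 0.4, -0.8]
opening: 0.598
grasp_force: 0.0
```

```bash
cat > wt.py <<'E'
from h import *
import json,sys
tag=sys.argv[1]
s=telemetry.sense(); c=imaging.calibration('wrist'); im=save('wrist','wt'+tag)
json.dump(dict(c,cam_to_world=np.array(c['cam_to_world']).tolist(),dist_coeffs=list(map(float,c['dist_coeffs']))),open(f'cw{tag}.json','w'))
print(s['clock'],s['eef_pos'].round(1),np.degrees(s['tcp_rot']).round(2))
for n,z in (('weight_handle',100),('weight',0)):
    for q in imaging.mark_of('wrist',n)[:2]: print(n,np.round(q['xy'],1),round(q['conf'],2),atz('wrist',q['xy'],z,c).round(1))
b=imaging.recognise('wrist','weight')[:2]; print(b)
W=np.array([586,-351,0]);a=np.radians(21.7);X=np.array([np.cos(a),np.sin(a),0])
print(proj('wrist',[W+X*x+[0,0,100] for x in(-50,0,50)],c).round(1).tolist(), proj('wrist',[W+X*x for x in(-50,0,50)],c).round(1).tolist())
g=cv2.cvtColor(im,cv2.COLOR_RGB2GRAY)
E
python3 wt.py a
```

```text
18.15 [ 580.6 -349.7  220.5] [-179.81    0.24   21.55]
weight_handle [288.1 194.6] 0.69 [ 585.1 -353.6  100. ]
weight [281.3 165.5] 0.97 [ 585.7 -347.7    0. ]
[{'extent': [262.6, 116.2, 40.9, 132.8], 'conf': 0.96}]
[[285.3, 252.0], [285.4, 192.3], [285.5, 125.9]] [[284.3, 212.3], [284.4, 166.4], [284.4, 117.1]]
```

```bash
python3 - <<'E'
import cv2
g=cv2.imread('pics/wta.png',0)
for r in range(112,256,12): print(r,g[r,258:312:2].tolist())
E
python3 -c "
from h import *
plan([585,-352.5,225],21.7)"
```

```text
112 [103, 92, 94, 91, 90, 116, 105, 93, 92, 93, 92, 97, 91, 114, 132, 117, 124, 121, 122, 135, 142, 141, 143, 143, 138, 137, 139]
124 [132, 94, 93, 88, 57, 51, 54, 54, 55, 49, 52, 66, 74, 73, 72, 75, 73, 70, 76, 74, 73, 72, 96, 151, 155, 154, 157]
136 [129, 95, 89, 92, 54, 52, 55, 48, 66, 75, 75, 82, 96, 100, 96, 92, 79, 78, 80, 78, 79, 75, 80, 140, 144, 142, 148]
148 [154, 117, 105, 102, 64, 48, 53, 49, 72, 76, 78, 89, 95, 102, 104, 95, 88, 76, 79, 79, 78, 74, 80, 151, 156, 156, 157]
160 [144, 132, 102, 105, 76, 51, 54, 51, 67, 74, 79, 87, 96, 98, 100, 99, 121, 92, 81, 76, 82, 73, 78, 136, 134, 134, 132]
172 [154, 134, 103, 101, 86, 53, 50, 53, 66, 77, 73, 111, 133, 151, 160, 148, 131, 93, 83, 79, 81, 76, 79, 132, 134, 132, 133]
184 [154, 152, 128, 100, 87, 55, 53, 53, 58, 72, 77, 105, 131, 149, 161, 149, 134, 104, 82, 80, 76, 78, 74, 129, 130, 128, 128]
196 [139, 141, 138, 99, 98, 59, 57, 53, 58, 75, 80, 102, 130, 145, 160, 150, 137, 106, 81, 84, 82, 74, 78, 132, 137, 140, 133]
208 [142, 144, 146, 142, 124, 68, 71, 69, 53, 58, 55, 93, 128, 144, 161, 150, 137, 105, 78, 82, 86, 81, 77, 132, 136, 139, 135]
220 [134, 134, 139, 140, 144, 139, 102, 83, 81, 80, 77, 88, 124, 143, 157, 154, 139, 103, 92, 99, 98, 106, 133, 139, 137, 136, 134]
232 [135, 138, 139, 140, 143, 142, 147, 146, 144, 141, 139, 116, 121, 143, 156, 154, 138, 119, 145, 145, 142, 145, 143, 142, 145, 141, 142]
244 [140, 140, 136, 137, 136, 140, 144, 140, 142, 138, 137, 127, 118, 138, 143, 143, 139, 134, 142, 142, 141, 142, 145, 142, 143, 139, 139]
t 18.35 pos [ 584.  -345.6  225.8] rpy [ 1.7998e+02 -5.0000e-02  2.1760e+01] F [ 0.4 -0.1  0.4] op 0.601 g 0.0
turn [0.001, -0.001, 0.001] shift [-0.0081, 0.034, 0.004] rows 0.1
```

step_arm([
  [[0,0,0],[0,0.033,0.15],0.2],
  [[0,0,0],[0,0.033,0.3],0.2],
  [[0,0,0],[0,0.033,0.3],0.2],
  [[0,0,0],[0,0.033,0.3],0.2],
])

```text
clock: 18.75
eef_pos: [586.6, -351.4, 166.3]
tcp_rot: [3.141, -0.001, 0.381]
contact_force: [-0.1, -1.5, 0.3]
opening: 0.601
grasp_force: 0.0
```

```bash
python3 wt.py b; python3 - <<'E'
from h import *
import json
g=cv2.imread('pics/wtb.png',0)
for r in range(100,300,20): print(r,g[r,250:322:3].tolist())
E
```

```text
18.75 [ 586.6 -351.4  166.3] [ 1.7998e+02 -3.0000e-02  2.1830e+01]
weight_handle [281.2 226.3] 0.93 [ 584.7 -352.5  100. ]
weight [277.9 183.2] 0.8 [ 586.7 -348.9    0. ]
[]
[[279.6, 293.7], [279.7, 223.6], [279.9, 143.0]] [[279.7, 236.7], [279.8, 184.7], [280.0, 127.9]]
100 [90, 93, 92, 89, 92, 90, 90, 91, 90, 93, 94, 96, 96, 90, 93, 122, 138, 135, 138, 140, 138, 136, 139, 143]
120 [92, 94, 88, 90, 91, 92, 92, 92, 92, 97, 95, 90, 87, 87, 88, 120, 140, 142, 140, 136, 139, 143, 144, 147]
140 [99, 90, 81, 47, 49, 52, 52, 50, 69, 72, 71, 68, 57, 62, 79, 81, 73, 100, 159, 156, 158, 156, 158, 153]
160 [145, 101, 99, 48, 50, 56, 78, 72, 91, 101, 99, 94, 81, 78, 80, 80, 78, 89, 152, 153, 154, 154, 154, 154]
180 [147, 104, 102, 60, 53, 56, 79, 74, 95, 99, 97, 95, 81, 76, 75, 81, 76, 84, 135, 130, 127, 127, 126, 133]
200 [153, 138, 103, 68, 53, 58, 66, 79, 119, 144, 160, 145, 123, 77, 77, 78, 76, 83, 130, 132, 127, 131, 130, 131]
220 [140, 143, 129, 84, 52, 54, 57, 75, 114, 140, 158, 149, 130, 79, 80, 79, 74, 83, 137, 136, 136, 134, 134, 130]
240 [138, 138, 141, 137, 64, 79, 75, 60, 110, 141, 156, 152, 132, 76, 81, 83, 74, 92, 138, 136, 140, 138, 138, 141]
260 [138, 142, 135, 142, 141, 143, 143, 141, 106, 137, 155, 153, 132, 131, 143, 144, 147, 146, 144, 143, 141, 141, 143, 141]
280 [142, 141, 141, 139, 143, 137, 145, 142, 109, 129, 144, 142, 130, 136, 139, 137, 137, 137, 139, 141, 138, 138, 138, 134]
```

```bash
python3 - <<'E'
from h import *
import json
a,b=[json.load(open(f'cw{t}.json')) for t in 'ab']
print(tri([ray('wrist',(288.1,194.6),a),ray('wrist',(281.2,226.3),b)]))
print(tri([ray('wrist',(287,194.6),a),ray('wrist',(280.3,226.3),b),ray('top',(348.5,197.2)),ray('scene',(323,183.3))]))
plan([585.2,-351.8,81],21.7)
E
```

```text
(array([ 585.41161074, -352.83246615,  101.81022552]), [np.float64(0.5679934588497318), np.float64(0.5679934588496476)])
(array([ 586.81776134, -352.20560125,  105.31335342]), [np.float64(0.6721726311191042), np.float64(1.0657491490363584), np.float64(2.6487411097811355), np.float64(1.6588401879469)])
t 18.95 pos [ 586.9 -352.6  167.1] rpy [ 1.7986e+02 -1.1000e-01  2.1770e+01] F [-0.6  0.  -0. ] op 0.602 g 0.0
turn [0.003, -0.002, 0.002] shift [-0.0073, -0.0078, 0.4304] rows 1.7
```

step_arm([
  [[0,0,0],[-0.006,-0.003,0.15],0.2],
  [[0,0,0],[-0.006,-0.003,0.3],0.2],
  [[0,0,0],[-0.006,-0.003,0.4],0.2],
  [[0,0,0],[-0.006,-0.003,0.43],0.2],
  [[0,0,0],[-0.006,-0.003,0.43],0.2],
])

```text
clock: 19.45
eef_pos: [584.5, -352.3, 79.0]
tcp_rot: [-3.141, 0.0, 0.379]
contact_force: [-0.1, 0.4, -0.3]
opening: 0.599
grasp_force: 0.0
```

step_arm([
  [[0,0,0],[0,0,0],-0.4],
  [[0,0,0],[0,0,0],-0.8],
  [[0,0,0],[0,0,0],-0.9],
  [[0,0,0],[0,0,0],-0.9],
  [[0,0,0],[0,0,0],-0.9],
  [[0,0,0],[0,0,0],-0.9],
], squeeze=60)

```text
clock: 20.05
eef_pos: [585.1, -352.6, 80.3]
tcp_rot: [3.14, -0.001, 0.38]
contact_force: [-1.1, 2.2, 6.2]
opening: 0.094
grasp_force: 58.5
```

```bash
python3 -c "
from h import *
plan([585.2,-351.8,152],21.7)"
```

```text
t 20.05 pos [ 585.1 -352.6   80.3] rpy [ 1.7993e+02 -6.0000e-02  2.1760e+01] F [-1.1  2.2  6.2] op 0.094 g 58.5
turn [0.002, -0.001, 0.001] shift [0.0023, -0.003, -0.3584] rows 1.4
```

step_arm([
  [[0,0,0],[0,0,-0.02],-0.9],
  [[0,0,0],[0,0,-0.06],-0.9],
  [[0,0,0],[0,0,-0.12],-0.9],
  [[0,0,0],[0,0,-0.2],-0.9],
  [[0,0,0],[0,0,-0.28],-0.9],
  [[0,0,0],[0,0,-0.34],-0.9],
  [[0,0,0],[0,0,-0.36],-0.9],
  [[0,0,0],[0,0,-0.36],-0.9],
])

```text
clock: 20.85
eef_pos: [584.9, -352.6, 152.0]
tcp_rot: [3.14, -0.001, 0.38]
contact_force: [0.6, -0.2, -7.8]
opening: 0.093
grasp_force: 58.5
```

```bash
python3 -c "
from h import *
plan([627.8,-239.7,152],40.45); save('top','t9')
for n in('weight','weight_handle'): print(imaging.mark_of('top',n)[:1])"
```

```text
t 20.85 pos [ 584.9 -352.6  152. ] rpy [ 1.7992e+02 -6.0000e-02  2.1750e+01] F [ 0.6 -0.2 -7.8] op 0.093 g 58.5
turn [0.002, -0.001, -0.416] shift [0.4084, -0.4447, -0.0001] rows 2.4
[{'xy': [345.9, 200.8], 'conf': 0.82}]
[{'xy': [357.7, 194.0], 'conf': 0.75}]
```

Weight lifted (7.8 N). I'll carry it smoothly to the approach point outside the hooks.

step_arm([
  [[0,0,-0.05],[0.04,-0.04,0],-0.9],
  [[0,0,-0.12],[0.11,-0.12,0],-0.9],
  [[0,0,-0.2],[0.19,-0.21,0],-0.9],
  [[0,0,-0.28],[0.27,-0.3,0],-0.9],
  [[0,0,-0.35],[0.34,-0.37,0],-0.9],
  [[0,0,-0.4],[0.39,-0.42,0],-0.9],
  [[0,0,-0.416],[0.408,-0.445,0],-0.9],
  [[0,0,-0.416],[0.408,-0.445,0],-0.9],
])

```text
clock: 21.8
eef_pos: [627.5, -238.7, 150.7]
tcp_rot: [-3.141, 0.0, 0.707]
contact_force: [-0.5, -0.3, -8.0]
opening: 0.094
grasp_force: 58.4
```

```bash
cat > chk.py <<'E'
from h import *
import sys
s=telemetry.sense(); a=np.radians(40.45); X=np.array([np.cos(a),np.sin(a),0]);Y=np.array([-np.sin(a),np.cos(a),0]);PV=np.array([517.5,-110.4,125])+80*Y
d=s['eef_pos']+[0,0,19.7]-PV; print('bar rel pivot x',(d@X).round(1),'y',(d@Y).round(1),'z',d[2].round(1),'yaw',np.degrees(s['tcp_rot'][2]).round(2),'F',s['contact_force'].round(1),'op',s['opening'].round(3),s['clock'])
H=PV-175*Y-[0,0,1.5]; B=s['eef_pos']+[0,0,19.7]
for cam in('wrist','top'):
    save(cam,cam+sys.argv[1])
    print(cam,'H,B pred',proj(cam,[H,B]).round(1).tolist(),[(n,np.round(q['xy'],1).tolist(),round(q['conf'],2)) for n in('hook_seat','weight_handle','weight','lever_grip') for q in imaging.mark_of(cam,n)[:1]])
plan(PV-175*Y+[0,0,172-125-19.7],40.45)
E
python3 chk.py 10
```

```text
Traceback (most recent call last):
  File "chk.py", line 4, in <module>
    d=s['eef_pos']+[0,0,19.7]-PV; print('bar rel pivot x',(d@X).round(1),'y',(d@Y).round(1),'z',d[2].round(1),'yaw',np.degrees(s['tcp_rot'][2]).round(2),'F',s['contact_force'].round(1),'op',s['opening'].round(3),s['clock'])
                                                                                                                                                                                              ^^^^^^^^^^^^^^^^^^
AttributeError: 'float' object has no attribute 'round'
```

```bash
sed -i "s/s\['opening'\].round(3)/s['opening']/" chk.py; python3 chk.py 10
```

```text
bar rel pivot x 0.4 y -249.0 z 45.4 yaw 40.53 F [-0.5 -0.3 -8. ] op 0.09351835668534596 21.8
wrist H,B pred [[139.0, 247.7], [279.0, 296.6]] [('hook_seat', [338.7, 90.9], 0.2), ('weight_handle', [280.0, 298.3], 0.95), ('weight', [276.6, 215.5], 0.66)]
top H,B pred [[260.3, 203.8], [289.4, 173.4]] [('hook_seat', [261.0, 200.4], 0.62), ('weight_handle', [291.1, 173.7], 0.68), ('weight', [291.8, 184.6], 0.79)]
t 22.3 pos [ 627.2 -239.8  150.9] rpy [180.     0.    40.44] F [-0.4  0.7 -7.7] op 0.093 g 58.4
turn [0.0, 0.0, -0.0] shift [0.0023, -0.373, -0.007] rows 1.5
```

```bash
python3 - <<'E'
from h import *
a=np.radians(40.45); X=np.array([np.cos(a),np.sin(a),0]);Y=np.array([-np.sin(a),np.cos(a),0]);PV=np.array([517.5,-110.4,125])+80*Y; Z=np.array([0,0,1.])
c=imaging.calibration('wrist')
for n,y,z in(('barend',-148,0),('seat',-175,-1.5-9),('tip',-203,26.5)):
    print(n,proj('wrist',[PV+x*X+y*Y+z*Z for x in(-26,26)],c).round(1).tolist())
im=cv2.imread('pics/wrist10.png'); g=cv2.cvtColor(im,cv2.COLOR_BGR2GRAY)
ch=" .:-=+*#%@"
for r in range(190,330,4): print(r,''.join(ch[min(9,int(v)//20)] for v in g[r,90:250:2]))
E
```

```text
barend [[96.8, 291.0], [80.4, 201.0]]
seat [[150.3, 282.5], [139.1, 195.3]]
tip [[181.7, 322.2], [170.6, 218.7]]
190 #**=====++++++++++++****+++++++++**##%%%%%%%%%%%%%%%%%%%%%%%%%%%%%%%%%%%%%%%%@%=
194 +*############%%%%%%%%%%##++++++++=====#%%%%%%%%%%%%%%%%%%%%%%%%%%%%%%%%%%%%%%%+
198 %%%%%%@@@@%%%%%%%%%%%%%%#####++++========*%%%%%%%%%%%%%%%%%%%%%%%%%%%%%%%%%%%@@#
202 %%%%%%%%%##############*+*####*+=+++=======#%%%%%%%%%%%%%%%%%%%%%%%%%%%%%%%%%@%#
206 %%%%+-------+*-=====***+-=%%%%%%%%+=======-+%%%%%%%%%%%%%%%%%%%%%%%%%%%%%%%%%@@#
210 ****=-----===#======+***=-#%%%%%%%*++++++=-#%%%%%%%%%%%%%%%%%%%%%%%%%%%%%%%%%@@#
214 +++++----====++======***=-#%%%%%%%++**++++=#%%%%%%%%%%%%%%%%%%%%%%%%%%%%%%%%%%%%
218 *****=--=====+*======***+-*%%%%%%%*++++++=*%%%%%%%%%%%%%%%%%%%%%%%%%%%%%%%%%%@%%
222 *****+--===--=#======***+-=%%%%%%%%%*+=+*%%%%%%@%%%%%%%%%%%%%%%%%%%%%%%%%%%@%@@%
226 %%%%%#=-===-==*+=====****=-#%%%%%%%%%%%%%%%%%%%%%%%%%%%%%%%%%%%%%%%%%%%%%%%%%%@%
230 %%%%%%+=======**====-:=**+-*%%%%%%%%%@%%%%%%%%%%%%%%%%%%%%%%%%%%%%%%%%%%%%%%%%%%
234 %%%%%%*===-====#==-:-=-**+-*%%%%%%%%%@%@%%%%%%%%
[... 1287 characters left out ...]
@@@@@@@@@@@+:::...::
298 #=*@@@@@@@@@@@%%%@%@@@@@@@@@@@@@@@@@@@@#++=====-#@@@@@@@@@@@@@@@@@@@@%+.::.:::::
302 %%@@@@@@@@@@@@@%%@@%@@@@@@@@@@@@@@@@@@@@#======-*@@@@@@@@@@@@@@@@@@%-::.:....:..
306 @@@@@@@@@@@@@@@@%@@%%@@@@@@@@@@@@@@@@@@@#--::::::...:=#@@@@@@@@@@@@+....:::.::..
310 %@@@@@@@@@@@@@@@@@@@@@@@@@@@@@@@@@@@@%+-:::....:....:..-%@@@@@@%%*:.....::..:...
314 %%%%@@@@@@@@@@@@@@@@@@@@@@@@@@@@@@#-.....:.:.::::..::..:++=-:....::.............
318 %%%%@%@@@@@@@@@@@@@@@@@@@@@@@@%*:....:......:::::........:...:..................
322 %%%%%%%%@@@@@@@@@@@@@@@@@@@#=:...........:....:................................:
326 %%%%%%%%%@@@@@@@@@@@@@@%*:.....................................:................
```

The wrist pixels match the prediction: the +x horn tip is near (172,216) and the rods are on line. I'll slide the bail in over the horns.

step_arm([
  [[0,0,0],[0,-0.03,0],-0.9],
  [[0,0,0],[0,-0.09,0],-0.9],
  [[0,0,0],[0,-0.16,0],-0.9],
  [[0,0,0],[0.001,-0.23,0],-0.9],
  [[0,0,0],[0.002,-0.3,0],-0.9],
  [[0,0,0],[0.002,-0.35,0],-0.9],
  [[0,0,0],[0.002,-0.373,0],-0.9],
  [[0,0,0],[0.002,-0.373,0],-0.9],
])

```text
clock: 23.1
eef_pos: [578.9, -181.9, 151.1]
tcp_rot: [3.142, -0.0, 0.707]
contact_force: [0.8, -0.1, -7.3]
opening: 0.091
grasp_force: 58.5
```

```bash
python3 chk.py 11
```

```text
bar rel pivot x 0.3 y -174.2 z 45.8 yaw 40.5 F [ 0.8 -0.1 -7.3] op 0.09146026483447428 23.1
wrist H,B pred [[280.3, 249.5], [278.3, 298.3]] [('weight_handle', [279.3, 297.7], 0.74), ('weight', [276.0, 216.4], 0.67), ('lever_grip', [126.4, 95.2], 0.87)]
top H,B pred [[260.3, 203.8], [258.7, 200.9]] [('weight_handle', [227.8, 235.1], 0.62), ('weight', [263.3, 206.3], 0.55), ('lever_grip', [202.5, 198.8], 0.66)]
t 23.6 pos [ 579.2 -182.6  150.8] rpy [-180.      0.     40.45] F [-0.3  0.3 -7.6] op 0.091 g 58.5
turn [-0.0, 0.0, 0.0] shift [-0.0007, 0.0002, -0.0076] rows 0.0
```

step_arm([
  [[0,0,0],[0,0,0.03],-0.9],
  [[0,0,0],[0,0,0.08],-0.9],
  [[0,0,0],[0,0,0.13],-0.9],
  [[0,0,0],[0,0,0.17],-0.9],
  [[0,0,0],[0,0,0.2],-0.9],
  [[0,0,0],[0,0,0.21],-0.9],
  [[0,0,0],[0,0,0.218],-0.9],
  [[0,0,0],[0,0,0.218],-0.9],
])

```text
clock: 24.4
eef_pos: [579.3, -182.4, 107.3]
tcp_rot: [3.141, -0.0, 0.706]
contact_force: [0.4, -0.8, -8.2]
opening: 0.092
grasp_force: 58.4
```

step_arm([
  [[0,0,0],[0,0,0.006],-0.9],
  [[0,0,0],[0,0,0.012],-0.9],
  [[0,0,0],[0,0,0.017],-0.9],
  [[0,0,0],[0,0,0.017],-0.9],
])

```text
clock: 24.8
eef_pos: [579.4, -182.5, 104.3]
tcp_rot: [3.141, -0.0, 0.706]
contact_force: [-1.1, 1.0, -3.9]
opening: 0.094
grasp_force: 59.0
```

step_arm([
  [[0,0,0],[0,0,0.004],-0.9],
  [[0,0,0],[0,0,0.008],-0.9],
  [[0,0,0],[0,0,0.008],-0.9],
])

```text
clock: 25.1
eef_pos: [579.6, -182.5, 103.7]
tcp_rot: [3.141, -0.001, 0.706]
contact_force: [-4.2, 1.1, 9.8]
opening: 0.097
grasp_force: 60.2
```

step_arm([
  [[0,0,0],[0,0,-0.004],-0.9],
  [[0,0,0],[0,0,-0.004],-0.75],
  [[0,0,0],[0,0,-0.004],-0.65],
  [[0,0,0],[0,0,-0.004],-0.55],
  [[0,0,0],[0,0,-0.004],-0.55],
  [[0,0,0],[0,0,-0.004],-0.55],
])

```text
clock: 25.7
eef_pos: [579.3, -182.4, 103.0]
tcp_rot: [3.142, -0.0, 0.706]
contact_force: [-0.6, -0.2, -0.3]
opening: 0.225
grasp_force: 0.0
```

```bash
python3 chk.py 12
```

```text
bar rel pivot x 0.3 y -174.9 z -2.3 yaw 40.47 F [-0.6 -0.2 -0.3] op 0.2247730326140488 25.7
wrist H,B pred [[280.5, 299.8], [280.1, 298.2]] [('weight_handle', [278.5, 299.3], 0.6), ('weight', [282.0, 213.9], 0.76), ('lever_grip', [64.6, 96.0], 0.8)]
top H,B pred [[260.3, 203.8], [260.2, 203.8]] [('lever_grip', [204.1, 199.8], 0.87)]
t 26.2 pos [ 579.2 -182.4  103. ] rpy [-180.     -0.     40.47] F [ 0.4  1.  -0.3] op 0.226 g 0.0
turn [-0.0, -0.0, 0.0] shift [-0.0011, 0.001, -0.2463] rows 1.0
```

Released with no load on the gripper and the bar in place. I'll withdraw slowly upward.

step_arm([
  [[0,0,0],[0,0,-0.03],-0.55],
  [[0,0,0],[0,0,-0.08],-0.55],
  [[0,0,0],[0,0,-0.15],-0.55],
  [[0,0,0],[0,0,-0.25],-0.55],
  [[0,0,0],[0,0,-0.4],-0.55],
  [[0,0,0],[0,0,-0.6],-0.55],
  [[0,0,0],[0,0,-0.8],-0.55],
  [[0,0,0],[0,0,-0.9],-0.55],
])

```text
clock: 27.0
eef_pos: [580.5, -182.8, 288.6]
tcp_rot: [3.136, -0.003, 0.706]
contact_force: [0.2, -0.6, -0.4]
opening: 0.224
grasp_force: 0.0
```

step_arm([
  [[0,0,0],[-0.1,0.1,0],-0.55],
  [[0,0,0],[-0.25,0.3,0],-0.55],
  [[0,0,0],[-0.25,0.4,0],-0.55],
  [[0,0,0],[-0.25,0.4,0],-0.55],
  [[0,0,0],[-0.25,0.4,0],-0.55],
  [[0,0,0],[-0.25,0.4,0],-0.55],
  [[0,0,0],[-0.25,0.4,0],-0.55],
])

```text
clock: 27.7
eef_pos: [592.8, -274.7, 283.5]
tcp_rot: [-3.142, -0.0, 0.707]
contact_force: [-0.7, 0.8, -0.3]
opening: 0.225
grasp_force: 0.0
```

```bash
python3 - <<'E'
from h import *
s=telemetry.sense(); print(s['clock'],s['eef_pos'].round(1),s['contact_force'].round(1))
a=np.radians(40.45); X=np.array([np.cos(a),np.sin(a),0]);Y=np.array([-np.sin(a),np.cos(a),0]);PV=np.array([517.5,-110.4,125])+80*Y;Z=np.array([0,0,1.])
H=PV-175*Y-1.5*Z; P={'weight_handle':H,'weight':H-100*Z,'lever_grip':PV+78*X-102*Y,'hook_seat':H,'mug':np.array([723,-351,0]),'sanding_block':np.array([713,-224,0])}
m={n:[] for n in P}
for cam in('wrist','top','scene'):
    c=imaging.calibration(cam); save(cam,cam+'13')
    for n in P:
        q=imaging.mark_of(cam,n)[:1]
        print(cam,n,proj(cam,[P[n]],c).round(1)[0],[(np.round(k['xy'],1).tolist(),round(k['conf'],2)) for k in q])
        if q and q[0]['conf']>.5: m[n].append(ray(cam,q[0]['xy'],c))
for n in m:
    if len(m[n])>1: x,r_=tri(m[n]); print(n,x.round(1),np.round(r_,1),'expected',P[n].round(1))
E
```

```text
27.7 [ 592.8 -274.7  283.5] [-0.7  0.8 -0.3]
wrist weight_handle [186.7 129.4] [([187.3, 129.6], 0.57)]
wrist weight [209.4 121. ] [([208.4, 116.2], 0.96)]
wrist lever_grip [92.3 34.2] [([91.5, 36.3], 0.85)]
wrist hook_seat [186.7 129.4] [([405.8, 123.7], 0.36)]
wrist mug [400.6 120.3] [([406.2, 123.9], 0.86)]
wrist sanding_block [315.5  52. ] [([317.1, 48.9], 0.9)]
top weight_handle [260.3 203.8] [([259.9, 201.6], 0.59)]
top weight [262.5 209.3] [([262.4, 208.0], 0.56)]
top lever_grip [204.3 199. ] [([202.7, 197.9], 0.61)]
top hook_seat [260.3 203.8] [([258.9, 203.9], 0.76)]
top mug [339.  142.4] []
top sanding_block [280.6 148.4] [([284.1, 149.9], 0.84)]
scene weight_handle [266.7 213.6] []
scene weight [266.9 241.5] []
scene lever_grip [223.  233.3] [([222.4, 234.2], 0.92)]
scene hook_seat [266.7 213.6] []
scene mug [284.7 180.9] []
scene sanding_block [247.7 205.4] [([244.7, 202.5], 0.6)]
weight_handle [ 581.9 -183.5  133.1] [1.1 1.1] expected [ 579.1 -182.7  123.5]
weight [ 582.3 -180.7   24.8] [2. 2.] expected [ 579.1 -182.7   23.5]
lever_grip [591.1 -74.8 123.8] [2.5 2.7 0.4] expected [591.1 -76.5 125. ]
sanding_block [ 714.3 -224.8    7.4] [2.  9.2 7.3] expected [ 713 -224    0]
```

The weight hangs with its underside at about 24 mm, the arm is level, and the bystanders are unmoved. I'll hand in.

```bash
python3 -c "
from h import *
print(r.sign_off())"
```

```text
the job is handed in; nothing more can be done
None
```

The job is handed in: the top half is home on both pins, the press arm is down with its foot on the mould, and the weight hangs free in both hooks. The mug and sanding block were not touched, and the clock stood at about 28 s of the 62 s limit.

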